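# Hang the rinsed palette on the drying carousel

## Task

By its upright handle peg, gently turn the palette-drying carousel counter-clockwise (seen from above) until it comes up against its hidden stop, and keep it lightly but firmly pressed there for about a second; the empty stud is then at the front. Then take the palette out of the drain rack and hang it on that stud by its keyhole: wide opening over the stud's head, then down until the stud's neck is fully home at the top of the narrow slot. Leave the palette hanging free with the stud still at the front, never force the carousel, its stop or the stud (a push of 25 N is too much), and leave the cup, jar and bottle where they are.

Things in the scene. Friction and masses are not known exactly. Their poses are not given: they have to be found in the camera images.
- stand: fixed foot of the carousel: dark steel disc 170 mm across, 16 mm thick, and a post 26 mm thick. Origin on the post's axis at table level, z up; its -x axis is the front (roughly towards the robot). A rigid stop hidden under the hub ends the carousel's counter-clockwise turn with the empty stud somewhere within 0.35 rad either side of this -x axis, elsewhere each time: it can only be felt
- carousel: turning head, origin on the post's axis at table level, z up, +x along the EMPTY stud. Grey hub 80 mm across, top at 182 mm. Four level studs at 90 degrees, 170 mm up; the other three carry fixed white palettes, square to the stud, mid-plane 75 mm from the axis, 79 to 219 mm up. Dry friction 0.2 N m, stays where left; starts 0.6 to 2.8 rad short of the stop. Push it with less than 25 N
- handle (a point): top of the carousel's handle: a fixed upright plain steel peg 14 mm thick, 55 mm from the axis on the side opposite the empty stud, free from 190 to 262 mm above the table, on a flat arm 22 mm wide. Pushing it along its circle (closed fingers do) turns the carousel: under 4 N on the way, then rising sharply at the stop; 8 to 12 N presses it there firmly
- stud_seat (a point): on the empty stud's neck: top line, mid-neck, 77 mm from the axis, 174 mm up (4 mm above the stud's centre line); turns with the carousel. The stud, outwards from the axis: rod 12 mm thick (40 to 60 mm), collar 20 mm thick (60 to 70), neck 8 mm thick (70 to 84), round head 16 mm thick (84 to 92) with a bevelled end
- rack: fixed grey plastic drain rack, 130 x 130 mm foot, with four low upright fins 12 mm thick along its y axis, tops 48 mm above the table; the palette stands in the middle gap, 12 mm wide. Origin under its centre
- palette: loose white plastic paint palette standing in the rack: 8 mm thick (x), 100 mm wide (y), 140 mm tall (z), about 0.1 kg, six wells low on each face; both faces alike. Origin mid lower edge, which is 12 mm above the table. Keyhole on the centre line: opening 20 mm wide from 59 to 81 mm above the lower edge, then a slot 11 mm wide up to 95 mm; plain above, to grip
- slot_top (a point): point on the palette at the closed top end of its narrow slot, mid-thickness: 95 mm above the lower edge. It meets stud_seat (within the play along the neck) when the palette hangs fully home
- cup: paper cup, 72 mm across, 85 mm tall, origin under its centre; leave it alone
- paint_jar: small jar, 52 mm across, 65 mm tall, origin under its centre; leave it alone
- water_bottle: water bottle, 64 mm across, 200 mm tall, origin under its centre; leave it alone
Not all that is in view belongs to the job. There is more than one size of the palette; the job needs the middle-sized.

How it is judged:
On the way, in this order (a step that is already met when the one before it is completed fails the run):
1. the carousel is pressed against its stop (with more than 4 N at the stop, which takes about 6 N at the handle) (contact force between carousel and stand above 4 N and x of stud_seat in the frame of stand below -0.06 m), for 0.3 s.
2. the palette is on the empty stud, neck home at the top of the slot (distance between slot_top and stud_seat below 0.006 m and z of slot_top in the frame of carousel below 0.177 m), for 0.2 s.
At the end, for the whole second after the job is handed in: the palette hangs by its slot on the stud that was empty, the top of the slot down on the neck (slot_top within 6 mm of stud_seat, and less than 3 mm above it), upright within 0.2 rad, at rest and released; that stud is still at the front (stud_seat at least 60 mm in front of the stand's axis) (all of step 2 and angle between palette's own z axis and vertical below 0.2 rad and linear speed of palette below 0.03 m/s and contact force between each of the arm, the fingers and palette below 0.05 N and x of stud_seat in the frame of stand below -0.06 m); the robot touches nothing.
It fails at once if the stop is forced: the carousel is driven against its stop with more than about 25 N at the handle (40 N at the stop itself) (contact force between carousel and stand above 40 N).
It fails at once if the palette is pressed on the carousel with more than 25 N (contact force between palette and carousel above 25 N).
It fails at once if a bystander is moved by more than 30 mm (distance of any of cup, paint_jar, water_bottle from where it was at the start of the episode above 0.03 m).
It also fails if it takes over 72 s, if anything falls off the work surface, if the arm or the gripper's body presses on something with over 40 N, if the wrist force passes 120 N, or if a joint passes its speed limit or range.

## Robot

A 6-joint arm with a two-finger parallel gripper is mounted at the origin on the work surface. World frame = base frame: x ahead of the robot, y to its left, z up, the work surface at z = 0. Lengths are in m, angles in rad, forces in N, time in s.
With the tool pointing down it reaches from about 0.375 to 0.975 m from the base axis. Payload 3.8 kg.
Tool frame: the origin (TCP) lies at the very end of the fingers, on their centre line; the grasp point (between the pads) lies 19 mm behind it; z points along the fingers, y is the line along which they close (so a half turn about z gives the same grasp; the last joint's range is limited). The gripper opens to 85 mm and grips with 20 to 120 N. Pads are 22 mm wide; open, the fingers measure 114 mm over their backs; the gripper's body (76 mm by 85 mm) begins 54 mm behind the grasp point. The pads swing forward as they close: fully open they stand 13 mm farther back than shut.
Start: joints at [1.084, 0.264, 1.604, -0, 1.274, -0.037], TCP at [0.293, 0.608, 0.206] pointing down, gripper open.
Joint ranges: [-2.63, 2.63], [-0.94, 2.18], [0.31, 2.57], [-1.31, 4.45], [0, 2.66], [-2.55, 2.55]. Speed limits (rad/s): [2.57, 2.57, 3.14, 3.14, 3.14, 3.14].

## Interface

Orientations are given as a rotation vector (axis times angle).
In Python, from workcell import read_state, read_camera, calibration, finish_job gives the robot as it stands.
- The arm moves only by the tool step_arm, never from a script. Its argument "commands" is a list of rows, each an object of numbers: "fingers": the gripper's target within -1 to 1 (shut at 1, half-way at 0, fully open at -1); "dx", "dy", "dz": the shift along the tool's x, y, z in m; "roll": the turn about the tool's z in degrees. In form: [{"fingers": .., "dx": .., "dy": .., "dz": .., "roll": ..}, ...]. A call has 1 to 8 rows; each row is the pose to reach, as a shift and turn from the pose commanded when the call began, along the tool's axes at that moment; what a row does not reach only later rows make up. A row lasts 1/8 s, in which the tool goes at most 62.5 mm and 10.7 degrees, less where a joint would pass 70% of its speed; a pose out of reach is approached as far as the arm can. A call with a gripper value outside its range is refused whole. The fingers move at their own pace and stop on an object; "squeeze" is the grip in N (left out, the last holds). Time passes only in rows, so rows that repeat a pose let the fingers close. It gives the time, the measured TCP pose, the force, the opening and the grip force at its end, in the units of the state.
- read_state(): the state, without advancing time (a new reading comes with each control period).
- read_camera(name): name is "scene" or "top"; returns (picture, depth): 384x512x3 uint8, blue, green, red; 384x512 float32, m along the optical axis (not along the pixel's ray), 0 where there is no reading.
- calibration(name): a dict with "intrinsics" (3x3 intrinsics, pixels), "world_to_cam" (4x4, takes a point from world to camera coordinates). Camera axes: x right, y up, looking along -z (the intrinsics and any distortion apply to the point x, -y, -z); pixel columns grow to the right and rows downward; lengths in m; the calibration is good to about 2 mm. A picture is of the moment at which its call begins. calibration takes no time and is no camera call.
- finish_job(): hands the job in; it is judged then, once.
The state is a dict: "time": time; "q": joint angles; "joint_vel": joint speeds; "joint_torque": joint torques, N m; "tool_pos": TCP position; "tcp_rot": TCP orientation; "wrist_force": force on the tool from outside, world axes, zero at the start; "torque": the same for the moment, N m; "width": opening from 0.0 (shut) to 1.0 (fully open); "grip_force": force on a finger pad.
Only numpy, scipy, OpenCV 4.12 (cv2) and the standard library are available. Lean on these libraries where they do the work, as an engineer would, in place of code of your own. Each camera call takes 0.05 s, during which the arm holds its last target. There are 200 camera calls.

## Working session

There is one attempt and no reset: what is moved stays moved. The work goes in short steps, Python scripts to look and compute and a tool call to move; the robot and the scene stay as the last step left them, time stands still between calls to the robot, and variables do not carry over. Pictures are saved under pics/ and viewed, at most 10 in all, crops included, and the job is handed in when it is done.

Besides the shell and the picture viewer there is one more tool, called after ">>>" in YAML: its name, and indented under it one key for each argument. step_arm: Moves the arm, as the interface text tells. Its arguments: {"type":"object","properties":{"commands":{"type":"array","items":{"type":"object","properties":{"fingers":{"type":"number"},"dx":{"type":"number"},"dy":{"type":"number"},"dz":{"type":"number"},"roll":{"type":"number"}}}},"squeeze":{"type":"number"}},"required":["commands"]}

```bash
mkdir -p pics; cat > h.py <<'E'
import numpy as np, cv2
from workcell import *
def cloud(name):
    im,d=read_camera(name); c=calibration(name); K=np.array(c["intrinsics"]); T=np.array(c["world_to_cam"])
    v,u=np.mgrid[:384,:512]
    p=np.stack([(u-K[0,2])/K[0,0]*d, -(v-K[1,2])/K[1,1]*d, -d],-1)
    w=(p-T[:3,3])@T[:3,:3]
    w[d==0]=np.nan
    return im,d,w
E
python3 - <<'E'
from h import *
for n in("scene","top"):
    im,d,w=cloud(n); cv2.imwrite(f"pics/{n}0.png",im); np.save(f"pics/{n}0.npy",w)
    c=calibration(n);print(n,{k:np.round(v,3).tolist() if not isinstance(v,str) else v for k,v in c.items()})
print(read_state())
E
```

```text
scene {'intrinsics': [[401.731, 0.0, 252.399], [0.0, 401.731, 195.405], [0.0, 0.0, 1.0]], 'world_to_cam': [[0.367, 0.93, -0.014, -0.311], [-0.705, 0.288, 0.648, 0.276], [0.607, -0.228, 0.761, -1.496], [0.0, 0.0, 0.0, 1.0]]}
top {'intrinsics': [[396.763, 0.0, 254.859], [0.0, 396.763, 192.514], [0.0, 0.0, 1.0]], 'world_to_cam': [[0.007, -1.0, -0.006, 0.084], [0.993, 0.006, 0.116, -0.601], [-0.116, -0.007, 0.993, -1.324], [0.0, 0.0, 0.0, 1.0]]}
{'time': 0.1, 'q': array([ 1.08411257e+00,  2.64701841e-01,  1.60526231e+00, -2.77923208e-05,
        1.27367789e+00, -3.69121208e-02]), 'joint_vel': array([-0.00022622, -0.00236276, -0.00276548, -0.00050087,  0.0010848 ,
        0.00100529]), 'joint_torque': array([ 1.61334447e-03, -5.16707933e+01, -3.68588233e+01, -1.16605411e-04,
        6.28967100e-03,  2.03884547e-06]), 'tool_pos': array([0.29314537, 0.60722605, 0.20465694]), 'tcp_rot': array([-0.70043423, -3.06199532,  0.00311979]), 'wrist_force': array([ 0.18219931, -0.41612032, -0.15216243]), 'torque': array([-0.00011748, -0.00091968, -0.04364501]), 'grip_force': 0.0, 'width': 1.0012795611494998}
```

View pics/scene0.png

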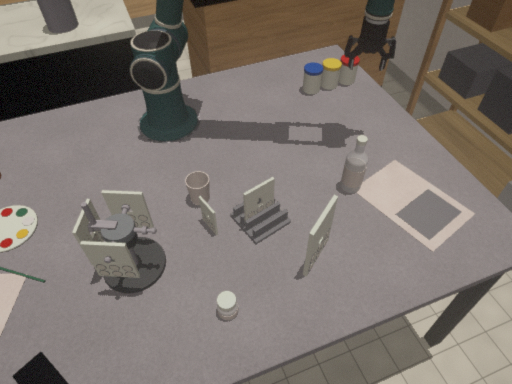

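View pics/top0.png

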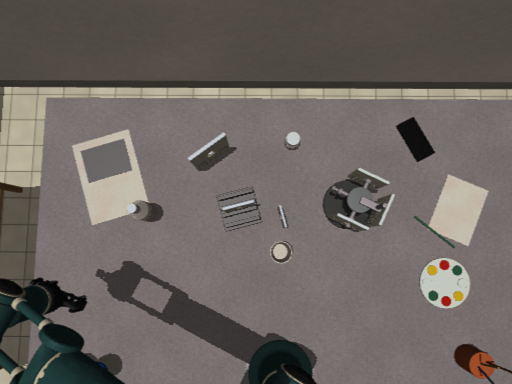

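The scene view shows the carousel at about (120,240) and the rack with the middle palette at (260,205). The top view shows the carousel at (360,203), the rack at (239,208), the cup at (281,252), the jar at (292,140) and the bottle at (135,210). The other palettes are the large one at (210,150) and the small one at (283,216).

```bash
python3 - <<'E'
from h import *
w=np.load("pics/top0.npy"); im=cv2.imread("pics/top0.png"); ws=np.load("pics/scene0.npy"); ims=cv2.imread("pics/scene0.png")
def box(n,w,sl,lo,hi):
    p=w[sl].reshape(-1,3); p=p[(p[:,2]>lo)&(p[:,2]<hi)]
    if len(p)<4: print(n,len(p));return
    r=cv2.minAreaRect((p[:,:2]*1000).astype(np.float32)); 
    c,ev=np.linalg.eigh(np.cov(p[:,:2].T)); 
    print(n,len(p),"mean",p.mean(0).round(4),"zmax",p[:,2].max().round(3),"rect",np.round(r[0],1),np.round(r[1],1),round(r[2],1),"axis deg",np.degrees(np.arctan2(ev[1,1],ev[0,1])).round(1))
C=np.s_[160:240,315:400]
box("foot",w,C,.008,.022); box("hubtop",w,C,.172,.188); box("peg",w,C,.235,.275); box("arm",w,C,.184,.2)
box("paltops",w,C,.205,.23)
# palette tops individually
m=((w[...,2]>.205)&(w[...,2]<.228)).astype(np.uint8); n,l,s,c=cv2.connectedComponentsWithStats(m)
for i in range(1,n):
    if s[i,4]>8: print(i,s[i],w[l==i].mean(0).round(3))
R=np.s_[180:235,212:266]
box("rackfins",w,R,.03,.056); box("rackall",w,R,.005,.056); box("pal",w,R,.13,.165)
box("cup",w,np.s_[235:270,265:298],.06,.1)
S=np.s_[170:240,225:300]
box("palS",ws,S,.07,.165); box("palStop",ws,S,.145,.165)
p=ws[S].reshape(-1,3); p=p[p[:,2]>.07]; print(np.nanmax(p,0),np.nanmin(p,0))
box("small",w,np.s_[200:235,272:294],.02,.2);box("bottle",w,np.s_[190:230,115:165],.02,.25)
cv2.imwrite("pics/c0.png",np.hstack([cv2.resize(im[160:240,310:405],None,fx=4,fy=4,interpolation=3),cv2.resize(ims[180:300,70:175],(380,320),interpolation=2)]))
E
```

```text
foot 945 mean [ 0.5676 -0.2123  0.0149] zmax 0.022 rect [ 590.6 -272. ] [226.2 246.9] 67.6 axis deg -153.0
hubtop 751 mean [ 0.5661 -0.2296  0.1801] zmax 0.188 rect [ 562.6 -230.4] [169.5 177.4] 84.0 axis deg 160.5
peg 31 mean [ 0.5408 -0.2787  0.2548] zmax 0.264 rect [ 541.3 -280.4] [12.  12.4] 70.1 axis deg 125.6
arm 295 mean [ 0.5584 -0.2543  0.1897] zmax 0.2 rect [ 558.4 -242.2] [125.5 156.3] 64.8 axis deg 175.0
paltops 377 mean [ 0.5555 -0.2548  0.2166] zmax 0.23 rect [ 558.9 -244.5] [129.8 159. ] 64.7 axis deg 157.2
1 [356 168  33  17 128] [ 0.632 -0.262  0.216]
2 [377 194  17  32 123] [ 0.532 -0.298  0.217]
3 [377 204   3   5  10] [ 0.541 -0.276  0.216]
4 [336 213  33  17 114] [ 0.497 -0.198  0.217]
7 [495 366   4   3   9] [ 0.09  -0.596  0.215]
11 [266 376   8   8  19] [0.05  0.043 0.217]
rackfins 469 mean [0.5461 0.1457 0.0461] zmax 0.055 rect [548.2 145.9] [108.6 119.1] 14.7 axis deg -161.6
rackall 1234 mean [0.5457 0.1444 0.0246] zmax 0.055 rect [553.8 143.9] [188.5 182. ] 0.2 axis deg 178.5
pal 101 mean [0.5482 0.1425 0.1489] zmax 0.157 rect [549.  142.3] [ 8.6 99.4] 14.9 axis deg 105.0
cup 108 mean [0.3996 0.0009 0.0786] zmax 0.09 rect [401.5   5.1] [68.1 68.9] 45.6 axis deg 160.0
palS 645 mean [0.5535 0.1367 0.1168] zmax 0.154 rect [549.8 138.6] [ 13.8 102.3] 15.7 axis deg 104.6
palStop 125 mean [0.5514 0.1372 0.15  ] zmax 0.154 rect [549.8 138.1] [13.3 99.1] 17.2 axis deg 105.1
[0.56872565 0.18871602 0.15425987] [0.53342571 0.08940776 0.07009374]
small 84 mean [5.166e-01 3.000e-04 8.160e-02] zmax 0.106 rect [ 5.174e+02 -5.000e-01] [73.2  7. ] 15.8 axis deg -164.4
bottle 483 mean [0.5302 0.4471 0.1281] zmax 0.205 rect [531.7 455.5] [56.4 63.7] 70.9 axis deg 165.0
```

View pics/c0.png

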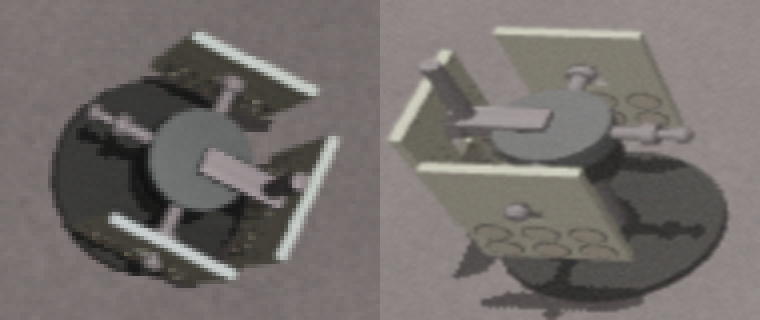

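The crop shows the empty stud pointing up-left at about (100,115), and the handle arm and peg pointing right-down at (290,185). From the top cloud, the axis is at about (0.5645, -0.230), with the empty stud at about +64° and the peg at (0.541, -0.279). First I'll lift and travel towards a push start behind the peg.

```bash
cat >> h.py <<'E'
from scipy.spatial.transform import Rotation as Ro
def delta(x,y,z,ang=None):
    s=read_state(); R=Ro.from_rotvec(s["tcp_rot"]).as_matrix(); a=np.degrees(np.arctan2(R[1,0],R[0,0]))
    d=R.T@(np.array([x,y,z])-s["tool_pos"]); roll=0 if ang is None else (a-ang+180)%360-180
    print("at",s["tool_pos"].round(4),"xang",a.round(1),"d",d.round(4),"roll",round(roll,1),"F",s["wrist_force"].round(1),"t",round(s["time"],2),"q6",s["q"][5].round(2))
E
ls
```

```text
h.py
pics
```

>>> step_arm:
  commands:
    - {"dz": -0.06, "fingers": 1}
    - {"dz": -0.12, "fingers": 1, "roll": 10}
    - {"dx": -0.04, "dy": -0.05, "dz": -0.12, "roll": 20, "fingers": 1}
    - {"dx": -0.08, "dy": -0.097, "dz": -0.12, "roll": 30, "fingers": 1}
    - {"dx": -0.12, "dy": -0.145, "dz": -0.12, "roll": 40, "fingers": 1}
    - {"dx": -0.16, "dy": -0.193, "dz": -0.12, "roll": 50, "fingers": 1}
    - {"dx": -0.2, "dy": -0.24, "dz": -0.12, "roll": 60, "fingers": 1}
    - {"dx": -0.24, "dy": -0.288, "dz": -0.12, "roll": 70, "fingers": 1}

```text
invalid input
```

```bash
python3 -c "
from h import *
delta(.514,-.266,.325,-25.5)"
```

```text
at [0.2931 0.6072 0.2047] xang 154.2 d [-0.5785 -0.6906 -0.119 ] roll 179.7 F [ 0.2 -0.4 -0.2] t 0.1 q6 -0.04
```

>>> step_arm:
  commands:
    - {"fingers": 1, "dx": 0, "dy": 0, "dz": -0.06, "roll": 0}
    - {"fingers": 1, "dx": 0, "dy": 0, "dz": -0.12, "roll": 10}
    - {"dx": -0.04, "dy": -0.05, "dz": -0.12, "roll": 20, "fingers": 1}
    - {"dx": -0.08, "dy": -0.097, "dz": -0.12, "roll": 30, "fingers": 1}
    - {"dx": -0.12, "dy": -0.145, "dz": -0.12, "roll": 40, "fingers": 1}
    - {"dx": -0.16, "dy": -0.193, "dz": -0.12, "roll": 50, "fingers": 1}
    - {"dx": -0.2, "dy": -0.24, "dz": -0.12, "roll": 60, "fingers": 1}
    - {"dx": -0.24, "dy": -0.288, "dz": -0.12, "roll": 70, "fingers": 1}
  squeeze: 30

```text
time: 1.1
tool_pos: [0.3843, 0.2421, 0.3255]
tcp_rot: [2.336, 2.101, -0.0]
wrist_force: [1.0, 0.4, 0.2]
width: -0.001
grip_force: 0.0
```

```bash
python3 -c "
from h import *
delta(.514,-.266,.325,-25.5)"
```

```text
at [0.3843 0.2421 0.3255] xang 83.9 d [-0.4916  0.1827  0.0006] roll 109.4 F [1.  0.4 0.2] t 1.1 q6 0.61
```

>>> step_arm:
  commands:
    - {"fingers": 1, "dx": -0.055, "dy": 0.02, "dz": 0, "roll": 10}
    - {"fingers": 1, "dx": -0.11, "dy": 0.04, "dz": 0, "roll": 20}
    - {"fingers": 1, "dx": -0.165, "dy": 0.06, "dz": 0, "roll": 30}
    - {"fingers": 1, "dx": -0.22, "dy": 0.08, "dz": 0, "roll": 40}
    - {"fingers": 1, "dx": -0.275, "dy": 0.1, "dz": 0, "roll": 50}
    - {"fingers": 1, "dx": -0.33, "dy": 0.12, "dz": 0, "roll": 60}
    - {"fingers": 1, "dx": -0.385, "dy": 0.143, "dz": 0, "roll": 70}
    - {"fingers": 1, "dx": -0.44, "dy": 0.163, "dz": 0, "roll": 80}

```text
time: 2.1
tool_pos: [0.5023, -0.2119, 0.3254]
tcp_rot: [-3.139, -0.106, 0.0]
wrist_force: [0.6, 0.6, 0.3]
width: 0.001
grip_force: 0.0
```

```bash
python3 -c "
from h import *
delta(.514,-.266,.325,-25.5)"
```

```text
at [ 0.5023 -0.2119  0.3254] xang 3.9 d [0.008  0.0548 0.0004] roll 29.4 F [0.6 0.6 0.3] t 2.1 q6 1.06
```

>>> step_arm:
  commands:
    - {"fingers": 1, "dx": 0.004, "dy": 0.027, "dz": 0, "roll": 10}
    - {"fingers": 1, "dx": 0.008, "dy": 0.055, "dz": 0, "roll": 20}
    - {"fingers": 1, "dx": 0.008, "dy": 0.055, "dz": 0.02, "roll": 29.4}
    - {"fingers": 1, "dx": 0.008, "dy": 0.055, "dz": 0.05, "roll": 29.4}
    - {"fingers": 1, "dx": 0.008, "dy": 0.055, "dz": 0.08, "roll": 29.4}
    - {"fingers": 1, "dx": 0.008, "dy": 0.055, "dz": 0.093, "roll": 29.4}
    - {"fingers": 1, "dx": 0.008, "dy": 0.055, "dz": 0.093, "roll": 29.4}

```text
time: 2.98
tool_pos: [0.5136, -0.2639, 0.2317]
tcp_rot: [-3.065, 0.684, 0.004]
wrist_force: [-0.1, 0.0, 0.4]
width: -0.001
grip_force: 0.0
```

```bash
cat > arc.py <<'E'
import sys
from h import *
# pusher circle: peg at phi, pusher centre 18 mm behind along tangent
c=np.array([.5645,-.230]); s=read_state(); R=Ro.from_rotvec(s["tcp_rot"]).as_matrix(); a0=np.degrees(np.arctan2(R[1,0],R[0,0]))
delta(.541,-.279,.232,-25.5)
for phi in map(float,sys.argv[1:]):
    r=np.radians(phi); t=np.array([-np.sin(r),np.cos(r)]); p=c+.055*np.array([np.cos(r),np.sin(r)])-.018*t
    d=R.T@(np.r_[p,.232]-s["tool_pos"]); print(phi,d.round(4),round((a0-phi-90+180)%360-180,1))
E
python3 arc.py -115.5 -112 -108 -104 -100 -94 -88 -82
```

```text
at [ 0.5136 -0.2639  0.2317] xang -25.2 d [ 0.0312  0.002  -0.0004] roll 0.3 F [-0.1  0.   0.4] t 2.98 q6 1.49
-115.5 [ 0.0133  0.0026 -0.0003] 0.3
-112.0 [ 0.0167  0.0036 -0.0003] -3.2
-108.0 [ 0.0206  0.0045 -0.0003] -7.2
-104.0 [ 0.0246  0.0051 -0.0004] -11.2
-100.0 [ 0.0287  0.0055 -0.0004] -15.2
-94.0 [ 0.0347  0.0055 -0.0004] -21.2
-88.0 [ 0.0407  0.0048 -0.0004] -27.2
-82.0 [ 0.0467  0.0036 -0.0004] -33.2
```

>>> step_arm:
  commands:
    - {"fingers": 1, "dx": 0.007, "dy": 0.0013, "dz": 0, "roll": 0.3}
    - {"fingers": 1, "dx": 0.0133, "dy": 0.0026, "dz": 0, "roll": 0.3}
    - {"fingers": 1, "dx": 0.0167, "dy": 0.0036, "dz": 0, "roll": -3.2}
    - {"fingers": 1, "dx": 0.0206, "dy": 0.0045, "dz": 0, "roll": -7.2}
    - {"fingers": 1, "dx": 0.0246, "dy": 0.0051, "dz": 0, "roll": -11.2}
    - {"fingers": 1, "dx": 0.0287, "dy": 0.0055, "dz": 0, "roll": -15.2}

```text
time: 3.72
tool_pos: [0.5378, -0.2817, 0.2342]
tcp_rot: [3.13, -0.27, -0.001]
wrist_force: [-4.4, 1.5, 3.8]
width: 0.001
grip_force: 2.4
```

```bash
python3 arc.py -96 -92 -88 -84 -80 -76 -72 -68
python3 -c "
from h import *
im,d,w=cloud('top'); c=w[150:250,310:410].reshape(-1,3); p=c[c[:,2]>.24]; print(len(p))
cv2.imwrite('pics/p1.png',cv2.resize(im[150:250,310:410],None,fx=4,fy=4))"
```

```text
at [ 0.5378 -0.2817  0.2342] xang -9.8 d [ 0.0027 -0.0033  0.0022] roll 15.7 F [-4.4  1.5  3.8] t 3.73 q6 1.22
-96.0 [0.0032 0.0005 0.0022] -3.8
-92.0 [0.0072 0.0014 0.0022] -7.8
-88.0 [0.0112 0.002  0.0022] -11.8
-84.0 [0.0152 0.0023 0.0022] -15.8
-80.0 [0.0192 0.0023 0.0022] -19.8
-76.0 [0.0233 0.002  0.0022] -23.8
-72.0 [0.0273 0.0015 0.0022] -27.8
-68.0 [0.0312 0.0007 0.0022] -31.8
1378
```

View pics/p1.png

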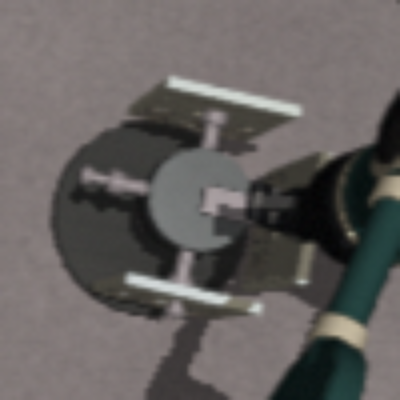

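The image shows the carousel turning with the push. The stud is now at about (95,180) in the crop. I'll continue along the arc.

>>> step_arm:
  commands:
    - {"fingers": 1, "dx": 0.0032, "dy": 0.0005, "dz": 0, "roll": -3.8}
    - {"fingers": 1, "dx": 0.0072, "dy": 0.0014, "dz": 0, "roll": -7.8}
    - {"fingers": 1, "dx": 0.0112, "dy": 0.002, "dz": 0, "roll": -11.8}
    - {"fingers": 1, "dx": 0.0152, "dy": 0.0023, "dz": 0, "roll": -15.8}
    - {"fingers": 1, "dx": 0.0192, "dy": 0.0023, "dz": 0, "roll": -19.8}
    - {"fingers": 1, "dx": 0.0233, "dy": 0.002, "dz": 0, "roll": -23.8}
    - {"fingers": 1, "dx": 0.0273, "dy": 0.0015, "dz": 0, "roll": -27.8}
    - {"fingers": 1, "dx": 0.0312, "dy": 0.0007, "dz": 0, "roll": -31.8}

```text
time: 4.78
tool_pos: [0.5685, -0.2887, 0.2343]
tcp_rot: [3.083, 0.596, -0.001]
wrist_force: [-4.3, -0.4, 2.8]
width: -0.001
grip_force: 2.5
```

```bash
python3 arc.py -66 -63 -60 -57 -54 -51 -48 -45
```

```text
at [ 0.5685 -0.2887  0.2343] xang 21.9 d [-0.0219 -0.0192  0.0023] roll 47.4 F [-4.3 -0.4  2.8] t 4.78 q6 0.68
-66.0 [ 0.0022 -0.0003  0.0023] -2.1
-63.0 [0.0052 0.0005 0.0023] -5.1
-60.0 [0.0081 0.0011 0.0023] -8.1
-57.0 [0.0111 0.0015 0.0023] -11.1
-54.0 [0.0142 0.0018 0.0023] -14.1
-51.0 [0.0172 0.0019 0.0023] -17.1
-48.0 [0.0202 0.0019 0.0023] -20.1
-45.0 [0.0232 0.0017 0.0023] -23.1
```

>>> step_arm:
  commands:
    - {"fingers": 1, "dx": 0.0022, "dy": -0.0003, "dz": 0, "roll": -2.1}
    - {"fingers": 1, "dx": 0.0052, "dy": 0.0005, "dz": 0, "roll": -5.1}
    - {"fingers": 1, "dx": 0.0081, "dy": 0.0011, "dz": 0, "roll": -8.1}
    - {"fingers": 1, "dx": 0.0111, "dy": 0.0015, "dz": 0, "roll": -11.1}
    - {"fingers": 1, "dx": 0.0142, "dy": 0.0018, "dz": 0, "roll": -14.1}

```text
time: 5.4
tool_pos: [0.5829, -0.2854, 0.2342]
tcp_rot: [2.985, 0.969, 0.001]
wrist_force: [-3.2, -2.2, 3.8]
width: 0.001
grip_force: 2.8
```

```bash
python3 arc.py -52 -50 -48 -46 -44 -42 -40 -38
```

```text
at [ 0.5829 -0.2854  0.2342] xang 36.0 d [-0.0302 -0.0298  0.0022] roll 61.5 F [-3.2 -2.2  3.8] t 5.4 q6 0.45
-52.0 [ 0.0016 -0.      0.0022] -2.0
-50.0 [0.0036 0.0005 0.0022] -4.0
-48.0 [0.0055 0.001  0.0022] -6.0
-46.0 [0.0075 0.0014 0.0022] -8.0
-44.0 [0.0095 0.0017 0.0022] -10.0
-42.0 [0.0115 0.0019 0.0022] -12.0
-40.0 [0.0135 0.0021 0.0022] -14.0
-38.0 [0.0155 0.0022 0.0022] -16.0
```

>>> step_arm:
  commands:
    - {"fingers": 1, "dx": 0.001, "dy": 0.0003, "dz": 0, "roll": -1}
    - {"fingers": 1, "dx": 0.0019, "dy": 0.0006, "dz": 0, "roll": -2}
    - {"fingers": 1, "dx": 0.0029, "dy": 0.0009, "dz": 0, "roll": -3}
    - {"fingers": 1, "dx": 0.0039, "dy": 0.0011, "dz": 0, "roll": -4}

```text
time: 5.9
tool_pos: [0.5867, -0.2833, 0.2339]
tcp_rot: [2.951, 1.072, 0.001]
wrist_force: [-2.2, -4.0, 5.4]
width: 0.004
grip_force: 3.3
```

>>> step_arm:
  commands:
    - {"fingers": 1, "dx": 0.001, "dy": 0.0003, "dz": 0, "roll": -1}
    - {"fingers": 1, "dx": 0.0019, "dy": 0.0006, "dz": 0, "roll": -2}
    - {"fingers": 1, "dx": 0.0029, "dy": 0.0009, "dz": 0, "roll": -3}

```text
time: 6.28
tool_pos: [0.5896, -0.282, 0.2339]
tcp_rot: [2.922, 1.149, 0.001]
wrist_force: [-1.9, -3.4, 5.0]
width: 0.003
grip_force: 3.3
```

>>> step_arm:
  commands:
    - {"fingers": 1, "dx": 0.001, "dy": 0.0003, "dz": -0.001, "roll": -1}
    - {"fingers": 1, "dx": 0.0019, "dy": 0.0006, "dz": -0.003, "roll": -2}
    - {"fingers": 1, "dx": 0.0029, "dy": 0.0009, "dz": -0.003, "roll": -3}
    - {"fingers": 1, "dx": 0.0039, "dy": 0.0011, "dz": -0.003, "roll": -4}

```text
time: 6.78
tool_pos: [0.5924, -0.2793, 0.2353]
tcp_rot: [-2.88, -1.252, 0.001]
wrist_force: [-3.1, -3.4, 1.1]
width: -0.002
grip_force: 1.7
```

```bash
python3 arc.py -44 -42 -40 -38 -36
```

```text
at [ 0.5924 -0.2793  0.2353] xang 47.0 d [-0.0348 -0.0377  0.0034] roll 72.5 F [-3.1 -3.4  1.1] t 6.78 q6 0.27
-44.0 [-0.0019  0.0007  0.0033] 1.0
-42.0 [0.     0.0013 0.0033] -1.0
-40.0 [0.002  0.0019 0.0033] -3.0
-38.0 [0.0039 0.0024 0.0033] -5.0
-36.0 [0.0059 0.0028 0.0033] -7.0
```

>>> step_arm:
  commands:
    - {"fingers": 1, "dx": 0.001, "dy": 0.0005, "dz": 0, "roll": -1}
    - {"fingers": 1, "dx": 0.0019, "dy": 0.001, "dz": 0, "roll": -2}
    - {"fingers": 1, "dx": 0.0029, "dy": 0.0013, "dz": 0, "roll": -3}
    - {"fingers": 1, "dx": 0.0039, "dy": 0.0016, "dz": 0, "roll": -4}

```text
time: 7.28
tool_pos: [0.5964, -0.2775, 0.2358]
tcp_rot: [-2.835, -1.352, 0.0]
wrist_force: [-2.3, -2.0, 0.3]
width: -0.003
grip_force: 1.6
```

>>> step_arm:
  commands:
    - {"fingers": 1, "dx": 0.001, "dy": 0.0003, "dz": 0, "roll": -1}
    - {"fingers": 1, "dx": 0.0019, "dy": 0.0006, "dz": 0, "roll": -2}
    - {"fingers": 1, "dx": 0.0029, "dy": 0.0009, "dz": 0, "roll": -3}
    - {"fingers": 1, "dx": 0.0039, "dy": 0.0011, "dz": 0, "roll": -4}

```text
time: 7.78
tool_pos: [0.6, -0.276, 0.2365]
tcp_rot: [2.786, 1.45, 0.0]
wrist_force: [-2.6, -1.4, 5.1]
width: -0.003
grip_force: 2.5
```

>>> step_arm:
  commands:
    - {"fingers": 1, "dx": 0.001, "dy": 0.0003, "dz": -0.003, "roll": -1}
    - {"fingers": 1, "dx": 0.0019, "dy": 0.0006, "dz": -0.003, "roll": -2}
    - {"fingers": 1, "dx": 0.0029, "dy": 0.0009, "dz": -0.003, "roll": -3}
    - {"fingers": 1, "dx": 0.0039, "dy": 0.0011, "dz": -0.003, "roll": -4}

```text
time: 8.28
tool_pos: [0.603, -0.2725, 0.2384]
tcp_rot: [-2.734, -1.547, 0.0]
wrist_force: [0.7, -0.0, -0.9]
width: 0.003
grip_force: 0.0
```

```bash
python3 arc.py -34 -32 -30 -28; python3 - <<'E'
from h import *
im,d,w=cloud("top"); ims,_,_=cloud("scene")
cv2.imwrite("pics/p2.png",np.hstack([cv2.resize(im[150:250,310:410],(400,400)),cv2.resize(ims[160:300,60:190],(400,400))]))
E
```

```text
at [ 0.603  -0.2725  0.2384] xang 59.0 d [-0.0375 -0.0498  0.0064] roll 84.5 F [ 0.7 -0.  -0.9] t 8.28 q6 0.08
-34.0 [-0.0042 -0.0009  0.0064] 3.0
-32.0 [-0.0023 -0.0002  0.0064] 1.0
-30.0 [-0.0004  0.0004  0.0064] -1.0
-28.0 [0.0016 0.001  0.0064] -3.0
```

View pics/p2.png

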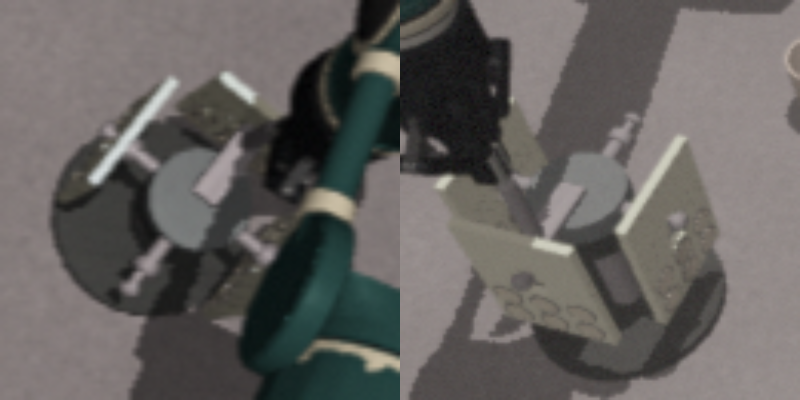

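The picture shows the stud pointing down-left at about (125,285), roughly 140°, with the fingers still behind the peg. There is no stop yet, so I'll continue gently.

>>> step_arm:
  commands:
    - {"fingers": 1, "dx": 0.001, "dy": 0.0004, "dz": 0, "roll": -1}
    - {"fingers": 1, "dx": 0.0019, "dy": 0.0008, "dz": 0, "roll": -2}
    - {"fingers": 1, "dx": 0.0029, "dy": 0.0011, "dz": 0, "roll": -3}
    - {"fingers": 1, "dx": 0.0039, "dy": 0.0014, "dz": 0, "roll": -4}

```text
time: 8.88
tool_pos: [0.6062, -0.2702, 0.2389]
tcp_rot: [2.679, 1.641, 0.0]
wrist_force: [0.5, -0.0, -0.6]
width: -0.002
grip_force: 0.0
```

>>> step_arm:
  commands:
    - {"fingers": 1, "dx": 0.001, "dy": 0.0003, "dz": 0, "roll": -1}
    - {"fingers": 1, "dx": 0.0019, "dy": 0.0006, "dz": 0, "roll": -2}
    - {"fingers": 1, "dx": 0.0029, "dy": 0.0009, "dz": 0, "roll": -3}
    - {"fingers": 1, "dx": 0.0039, "dy": 0.0011, "dz": 0, "roll": -4}

```text
time: 9.38
tool_pos: [0.609, -0.2672, 0.2389]
tcp_rot: [-2.62, -1.734, -0.0]
wrist_force: [-0.2, -0.6, 0.5]
width: -0.001
grip_force: 0.0
```

```bash
python3 arc.py -24 -22 -20 -18; python3 - <<'E'
from h import *
ims,_,w=cloud("scene"); im,_,wt=cloud("top")
for W in(wt,):
    m=(abs(W[...,2]-.2175)<.006)&(abs(W[...,0]-.5645)<.12)&(abs(W[...,1]+.23)<.12)
    n,l,s,c=cv2.connectedComponentsWithStats(m.astype(np.uint8))
    for i in range(1,n):
        if s[i,4]>15:
            p=W[l==i]; e,v=np.linalg.eigh(np.cov(p[:,:2].T)); print(s[i,4],p.mean(0).round(3),np.degrees(np.arctan2(v[1,1],v[0,1])).round(1))
cv2.imwrite("pics/p3.png",np.hstack([cv2.resize(im[150:250,310:410],(400,400)),cv2.resize(ims[180:260,70:150],(400,400))]))
E
```

```text
at [ 0.609  -0.2672  0.2389] xang 67.0 d [-0.0374 -0.0579  0.0069] roll 92.5 F [-0.2 -0.6  0.5] t 9.38 q6 -0.05
-24.0 [-0.0021 -0.0008  0.0069] 1.0
-22.0 [-0.0002 -0.0001  0.0069] -1.0
-20.0 [0.0018 0.0004 0.0069] -3.0
-18.0 [0.0037 0.0009 0.0069] -5.0
92 [ 0.612 -0.173  0.218] 141.3
48 [ 0.64  -0.256  0.217] 50.9
```

View pics/p3.png

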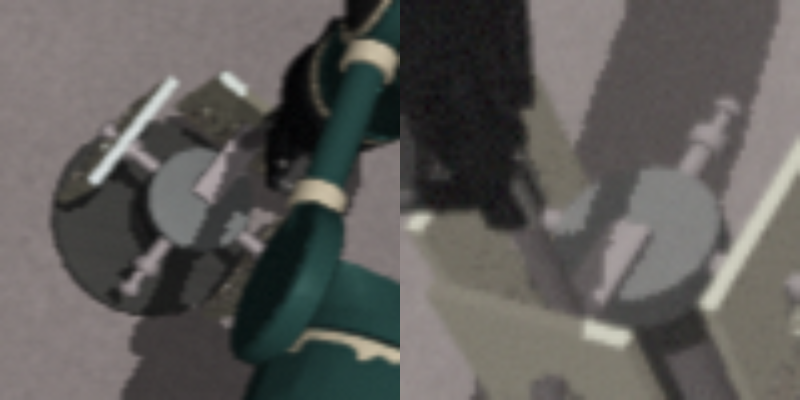

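```bash
python3 - <<'E'
from h import *
c=calibration("scene");K=np.array(c["intrinsics"]);T=np.array(c["world_to_cam"])
def pr(p):
    q=T[:3,:3]@p+T[:3,3]; return np.array([K[0,0]*q[0]/-q[2]+K[0,2], K[1,1]*-q[1]/-q[2]+K[1,2]])
im,d,w=cloud("scene"); s=read_state(); o=np.array([65,170])
v=cv2.resize(im[170:270,65:165],(600,600),interpolation=cv2.INTER_CUBIC)
for p,col in((s["tool_pos"],(0,0,255)),((.607,-.265,.262),(0,255,0)),((.607,-.265,.19),(255,0,0)),((.5645,-.23,.182),(255,255,0)),(s["tool_pos"]+[0,0,.03],(0,0,255))):
    q=(pr(np.array(p))-o+.5)*6; cv2.circle(v,tuple(int(a) for a in q),4,col,1); print(q.round())
v=cv2.convertScaleAbs(v,alpha=1.8,beta=10); cv2.imwrite("pics/p4.png",v)
sub=w[180:235,80:125]; g=sub.reshape(-1,3); b=im[180:235,80:125].reshape(-1,3)
m=(g[:,2]>.2)&(np.hypot(g[:,0]-.607,g[:,1]+.265)<.03)
for z in(.2,.21,.22,.23,.24,.25,.26):
    k=m&(abs(g[:,2]-z)<.005); print(z,k.sum(),g[k].mean(0).round(3) if k.any() else 0,b[k].mean() if k.any() else 0, (g[k].max(0)-g[k].min(0)).round(3) if k.any() else 0)
E
```

```text
[199. 360.]
[185. 316.]
[244. 429.]
[323. 330.]
[174. 311.]
0.2 0 0 0 0
0.21 0 0 0 0
0.22 3 [ 0.61  -0.263  0.222] 74.11111111111111 [0.005 0.003 0.009]
0.23 17 [ 0.613 -0.267  0.231] 79.3529411764706 [0.01  0.013 0.009]
0.24 20 [ 0.613 -0.267  0.24 ] 81.95 [0.01  0.013 0.008]
0.25 17 [ 0.613 -0.268  0.249] 85.84313725490196 [0.007 0.013 0.009]
0.26 15 [ 0.614 -0.268  0.257] 82.46666666666667 [0.006 0.012 0.009]
```

View pics/p4.png

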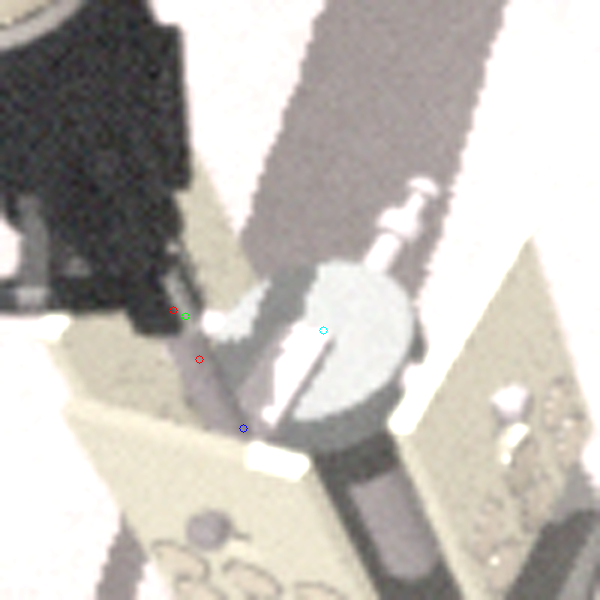

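```bash
python3 - <<'E'
from h import *
im,d,w=cloud("scene"); 
dark=(im.max(2)<60)&(abs(w[...,0]-.609)<.1)&(abs(w[...,1]+.267)<.1)
for z in np.arange(.235,.40,.012):
    k=dark&(abs(w[...,2]-z)<.006)
    if k.sum()>2: print(round(z,3),k.sum(),"x",np.nanpercentile(w[k][:,0],[2,98]).round(3),"y",np.nanpercentile(w[k][:,1],[2,98]).round(3))
print(read_state()["tool_pos"],read_state()["tcp_rot"],read_state()["width"])
E
```

```text
0.271 12 x [0.615 0.624] y [-0.278 -0.26 ]
0.283 30 x [0.612 0.625] y [-0.279 -0.257]
0.295 21 x [0.611 0.625] y [-0.269 -0.257]
0.307 32 x [0.605 0.639] y [-0.268 -0.253]
0.319 109 x [0.583 0.647] y [-0.283 -0.244]
0.331 114 x [0.575 0.656] y [-0.284 -0.24 ]
0.343 115 x [0.568 0.664] y [-0.279 -0.238]
0.355 161 x [0.565 0.669] y [-0.299 -0.235]
0.367 116 x [0.605 0.654] y [-0.287 -0.245]
0.379 84 x [0.632 0.651] y [-0.29  -0.265]
0.391 85 x [0.621 0.647] y [-0.289 -0.232]
[ 0.60890894 -0.26724897  0.23887317] [-2.62078287e+00 -1.73236090e+00  6.31852287e-05] 0.001507870631584994
```

```bash
python3 - <<'E'
from h import *
for n in("scene","top"):
    im,d,w=cloud(n)
    k0=(abs(w[...,0]-.609)<.04)&(abs(w[...,1]+.267)<.04)
    for z in np.arange(.194,.32,.008):
        k=k0&(abs(w[...,2]-z)<.004)
        if k.sum()>2:
            print(n,round(z,3),k.sum(),"x",np.nanpercentile(w[k][:,0],[2,50,98]).round(3),"y",np.nanpercentile(w[k][:,1],[2,50,98]).round(3),im[k].mean(0).round())
E
```

```text
scene 0.194 74 x [0.572 0.614 0.647] y [-0.305 -0.265 -0.232] [116. 122. 128.]
scene 0.202 57 x [0.61  0.622 0.646] y [-0.305 -0.274 -0.26 ] [104. 113. 117.]
scene 0.21 49 x [0.608 0.622 0.648] y [-0.305 -0.273 -0.258] [104. 113. 117.]
scene 0.218 140 x [0.605 0.624 0.648] y [-0.305 -0.275 -0.25 ] [120. 130. 134.]
scene 0.226 17 x [0.606 0.614 0.617] y [-0.274 -0.267 -0.262] [80. 80. 84.]
scene 0.234 15 x [0.611 0.614 0.616] y [-0.273 -0.267 -0.262] [80. 79. 84.]
scene 0.242 16 x [0.608 0.614 0.616] y [-0.274 -0.266 -0.262] [80. 81. 86.]
scene 0.25 15 x [0.609 0.614 0.617] y [-0.275 -0.267 -0.262] [83. 83. 89.]
scene 0.258 13 x [0.612 0.614 0.618] y [-0.274 -0.269 -0.265] [84. 84. 88.]
scene 0.266 8 x [0.609 0.618 0.62 ] y [-0.272 -0.262 -0.256] [86. 87. 91.]
scene 0.274 30 x [0.606 0.619 0.624] y [-0.278 -0.264 -0.256] [54. 56. 58.]
scene 0.282 33 x [0.604 0.62  0.625] y [-0.277 -0.264 -0.256] [49. 51. 52.]
scene 0.29 25 x [0.604 0.62  0.625] y [-0.275 -0.264 -0.256] [49. 50. 52.]
scene 0.298 21 x [0.61  0.616 0.624] y [-0.268 -0.259 -0.256] [49. 50. 52.]
scene 0.306 25 x [0.595 0.6
[... 233 characters left out ...]
 y [-0.273 -0.26  -0.239] [55. 63. 65.]
top 0.21 18 x [0.603 0.634 0.646] y [-0.271 -0.258 -0.247] [74. 81. 83.]
top 0.218 34 x [0.601 0.637 0.649] y [-0.272 -0.261 -0.242] [118. 128. 129.]
top 0.226 6 x [0.604 0.622 0.642] y [-0.261 -0.257 -0.251] [92. 96. 96.]
top 0.234 5 x [0.602 0.605 0.608] y [-0.263 -0.261 -0.258] [38. 37. 40.]
top 0.274 8 x [0.6   0.608 0.618] y [-0.257 -0.255 -0.253] [44. 47. 49.]
top 0.282 3 x [0.604 0.61  0.614] y [-0.255 -0.255 -0.253] [33. 36. 36.]
top 0.29 6 x [0.601 0.61  0.619] y [-0.258 -0.254 -0.253] [39. 40. 42.]
top 0.298 3 x [0.599 0.613 0.615] y [-0.256 -0.254 -0.254] [22. 22. 22.]
top 0.314 16 x [0.583 0.591 0.606] y [-0.255 -0.249 -0.243] [16. 15. 15.]
```

The arm picture and cloud show the fingertips at z≈0.265, sitting above the peg top. The shut tips end about 26 mm above the reported TCP, so they slid over the peg at stud ≈141°. I'll lift, step back behind the peg, go lower and push again.

```bash
python3 -c "
from h import *
delta(.589,-.287,.25,51);delta(.589,-.287,.216,51)"
```

```text
at [ 0.6089 -0.2673  0.2389] xang 66.9 d [-0.026  -0.0106 -0.0111] roll 15.9 F [ 0.7 -0.1 -0.2] t 9.68 q6 -0.05
at [ 0.6089 -0.2673  0.2389] xang 66.9 d [-0.026  -0.0106  0.0229] roll 15.9 F [ 0.7 -0.1 -0.2] t 9.68 q6 -0.05
```

>>> step_arm:
  commands:
    - {"fingers": 1, "dx": 0, "dy": 0, "dz": -0.012, "roll": 0}
    - {"fingers": 1, "dx": -0.013, "dy": -0.005, "dz": -0.012, "roll": 8}
    - {"fingers": 1, "dx": -0.026, "dy": -0.0106, "dz": -0.012, "roll": 15.9}
    - {"fingers": 1, "dx": -0.026, "dy": -0.0106, "dz": 0, "roll": 15.9}
    - {"fingers": 1, "dx": -0.026, "dy": -0.0106, "dz": 0.012, "roll": 15.9}
    - {"fingers": 1, "dx": -0.026, "dy": -0.0106, "dz": 0.022, "roll": 15.9}
    - {"fingers": 1, "dx": -0.026, "dy": -0.0106, "dz": 0.022, "roll": 15.9}

```text
time: 10.55
tool_pos: [0.5882, -0.2862, 0.2148]
tcp_rot: [-2.832, -1.354, 0.003]
wrist_force: [0.4, -0.2, 0.2]
width: -0.002
grip_force: 0.0
```

```bash
python3 arc.py -42 -40 -38 -36; python3 - <<'E'
from h import *
im,d,w=cloud("scene"); t=read_state()["tool_pos"]
k0=(abs(w[...,0]-t[0])<.03)&(abs(w[...,1]-t[1])<.03)&(im.max(2)<65)
for z in np.arange(.218,.3,.008):
    k=k0&(abs(w[...,2]-z)<.004)
    if k.sum()>2: print(round(z,3),k.sum(),np.median(w[k],0).round(3),im[k].mean().round())
E
```

```text
at [ 0.5882 -0.2862  0.2148] xang 51.1 d [-0.0241 -0.0413 -0.0171] roll 76.6 F [ 0.4 -0.2  0.2] t 10.55 q6 0.19
-42.0 [ 0.0078  0.0001 -0.0173] 3.1
-40.0 [ 0.0097  0.0008 -0.0173] 1.1
-38.0 [ 0.0117  0.0015 -0.0173] -0.9
-36.0 [ 0.0136  0.002  -0.0173] -2.9
0.25 12 [ 0.598 -0.287  0.251] 47.0
0.258 25 [ 0.597 -0.288  0.259] 39.0
0.266 20 [ 0.599 -0.288  0.267] 36.0
0.274 15 [ 0.601 -0.287  0.273] 38.0
0.282 33 [ 0.599 -0.28   0.284] 36.0
0.29 81 [ 0.594 -0.281  0.291] 29.0
0.298 65 [ 0.602 -0.289  0.297] 29.0
```

>>> step_arm:
  commands:
    - {"fingers": 1, "dx": 0.004, "dy": 0.0002, "dz": 0, "roll": 1.1}
    - {"fingers": 1, "dx": 0.0078, "dy": 0.0005, "dz": 0, "roll": 1.1}
    - {"fingers": 1, "dx": 0.0097, "dy": 0.0008, "dz": 0, "roll": 1.1}
    - {"fingers": 1, "dx": 0.0117, "dy": 0.0015, "dz": 0, "roll": -0.9}
    - {"fingers": 1, "dx": 0.0136, "dy": 0.002, "dz": 0, "roll": -2.9}

```text
time: 11.22
tool_pos: [0.599, -0.2782, 0.2174]
tcp_rot: [2.798, 1.427, -0.0]
wrist_force: [-3.9, -2.4, 2.5]
width: -0.001
grip_force: 1.9
```

>>> step_arm:
  commands:
    - {"fingers": 1, "dx": 0.001, "dy": 0.0003, "dz": 0, "roll": -1}
    - {"fingers": 1, "dx": 0.0019, "dy": 0.0006, "dz": 0, "roll": -2}

```text
time: 11.48
tool_pos: [0.6009, -0.2768, 0.2172]
tcp_rot: [2.773, 1.474, 0.0]
wrist_force: [-1.9, -3.1, 3.6]
width: -0.002
grip_force: 1.9
```

>>> step_arm:
  commands:
    - {"fingers": 1, "dx": 0.001, "dy": 0.0003, "dz": 0, "roll": -1}
    - {"fingers": 1, "dx": 0.0019, "dy": 0.0006, "dz": 0, "roll": -2}
    - {"fingers": 1, "dx": 0.0029, "dy": 0.0009, "dz": 0, "roll": -3}
    - {"fingers": 1, "dx": 0.0039, "dy": 0.0011, "dz": 0, "roll": -4}

```text
time: 11.98
tool_pos: [0.604, -0.274, 0.217]
tcp_rot: [2.72, 1.571, 0.0]
wrist_force: [-1.7, -3.7, 2.7]
width: 0.008
grip_force: 1.9
```

>>> step_arm:
  commands:
    - {"fingers": 1, "dx": 0.001, "dy": 0.0003, "dz": 0, "roll": -1}
    - {"fingers": 1, "dx": 0.0019, "dy": 0.0006, "dz": 0, "roll": -2}
    - {"fingers": 1, "dx": 0.0029, "dy": 0.0009, "dz": 0, "roll": -3}
    - {"fingers": 1, "dx": 0.0039, "dy": 0.0011, "dz": 0, "roll": -4}

```text
time: 12.48
tool_pos: [0.6068, -0.2711, 0.2169]
tcp_rot: [2.664, 1.665, 0.0]
wrist_force: [-2.7, -3.5, 3.2]
width: -0.002
grip_force: 1.9
```

```bash
cat > ang.py <<'E'
from h import *
im,_,W=cloud("top")
m=(abs(W[...,2]-.2175)<.006)&(abs(W[...,0]-.5645)<.12)&(abs(W[...,1]+.23)<.12)
n,l,s,c=cv2.connectedComponentsWithStats(m.astype(np.uint8))
for i in range(1,n):
    if s[i,4]>25:
        p=W[l==i]; e,v=np.linalg.eigh(np.cov(p[:,:2].T)); print(s[i,4],p.mean(0).round(3),np.degrees(np.arctan2(v[1,1],v[0,1])).round(1))
E
python3 ang.py; python3 arc.py -28 -26 -24 -22
```

```text
67 [ 0.641 -0.244  0.217] 67.4
100 [ 0.595 -0.162  0.218] 156.6
at [ 0.6069 -0.2709  0.2169] xang 64.0 d [-0.0361 -0.0557 -0.0151] roll 89.5 F [-2.  -3.   2.7] t 12.53 q6 -0.0
-28.0 [-0.0017 -0.0017 -0.0151] 2.0
-26.0 [ 0.0002 -0.001  -0.0151] 0.0
-24.0 [ 0.0021 -0.0005 -0.0151] -2.0
-22.0 [ 0.0041  0.0001 -0.0151] -4.0
```

>>> step_arm:
  commands:
    - {"fingers": 1, "dx": 0.001, "dy": 0, "dz": 0, "roll": -1}
    - {"fingers": 1, "dx": 0.0019, "dy": 0.0002, "dz": 0, "roll": -2}
    - {"fingers": 1, "dx": 0.0029, "dy": 0.0004, "dz": 0, "roll": -3}
    - {"fingers": 1, "dx": 0.0039, "dy": 0.0006, "dz": 0, "roll": -4}

```text
time: 13.02
tool_pos: [0.6092, -0.268, 0.2169]
tcp_rot: [2.604, 1.756, 0.0]
wrist_force: [1.3, -4.6, 2.2]
width: 0.001
grip_force: 2.0
```

>>> step_arm:
  commands:
    - {"fingers": 1, "dx": 0.001, "dy": 0.0003, "dz": 0, "roll": -1}
    - {"fingers": 1, "dx": 0.0019, "dy": 0.0006, "dz": 0, "roll": -2}
    - {"fingers": 1, "dx": 0.0029, "dy": 0.0009, "dz": 0, "roll": -3}
    - {"fingers": 1, "dx": 0.0039, "dy": 0.0011, "dz": 0, "roll": -4}

```text
time: 13.52
tool_pos: [0.6116, -0.2646, 0.2169]
tcp_rot: [2.542, 1.846, 0.0]
wrist_force: [1.7, -4.6, 1.1]
width: 0.001
grip_force: 2.0
```

```bash
python3 ang.py; python3 arc.py -18 -16 
```

```text
74 [ 0.641 -0.236  0.217] 75.3
105 [ 0.585 -0.159  0.218] 165.2
at [ 0.6116 -0.2644  0.2169] xang 72.0 d [-0.0357 -0.0627 -0.0151] roll 97.5 F [ 2.1 -4.4  1.6] t 13.57 q6 -0.13
-18.0 [ 0.0002 -0.0005 -0.0151] 0.0
-16.0 [ 0.0021  0.0001 -0.0151] -2.0
```

Stud at 165° and still free.

>>> step_arm:
  commands:
    - {"fingers": 1, "dx": 0.001, "dy": 0.0002, "dz": 0, "roll": -1}
    - {"fingers": 1, "dx": 0.0019, "dy": 0.0004, "dz": 0, "roll": -2}
    - {"fingers": 1, "dx": 0.0029, "dy": 0.0006, "dz": 0, "roll": -3}
    - {"fingers": 1, "dx": 0.0039, "dy": 0.0008, "dz": 0, "roll": -4}

```text
time: 14.08
tool_pos: [0.6136, -0.2612, 0.2169]
tcp_rot: [2.475, 1.934, 0.0]
wrist_force: [1.8, -4.6, 2.0]
width: -0.0
grip_force: 2.0
```

>>> step_arm:
  commands:
    - {"fingers": 1, "dx": 0.001, "dy": 0.0002, "dz": 0, "roll": -1}
    - {"fingers": 1, "dx": 0.0019, "dy": 0.0004, "dz": 0, "roll": -2}
    - {"fingers": 1, "dx": 0.0029, "dy": 0.0007, "dz": 0, "roll": -3}

```text
time: 14.45
tool_pos: [0.615, -0.2585, 0.2169]
tcp_rot: [2.424, 1.998, 0.001]
wrist_force: [1.5, -4.5, 1.1]
width: 0.0
grip_force: 2.0
```

```bash
python3 ang.py; python3 arc.py -12 -10 
```

```text
75 [ 0.641 -0.228  0.218] 82.5
104 [ 0.575 -0.157  0.218] 172.5
at [ 0.615  -0.2583  0.2168] xang 79.0 d [-0.0344 -0.0687 -0.0152] roll 104.5 F [ 1.9 -4.4  0.9] t 14.5 q6 -0.24
-12.0 [-0.0008 -0.0002 -0.0152] 1.0
-10.0 [ 0.0011  0.0004 -0.0152] -1.0
```

>>> step_arm:
  commands:
    - {"fingers": 1, "dx": 0.001, "dy": 0.0002, "dz": 0, "roll": -1}
    - {"fingers": 1, "dx": 0.0019, "dy": 0.0004, "dz": 0, "roll": -2}
    - {"fingers": 1, "dx": 0.0029, "dy": 0.0006, "dz": 0, "roll": -3}
    - {"fingers": 1, "dx": 0.0039, "dy": 0.0008, "dz": 0, "roll": -4}

```text
time: 15.0
tool_pos: [0.6165, -0.2548, 0.2169]
tcp_rot: [2.353, 2.081, 0.0]
wrist_force: [2.9, -4.5, 1.0]
width: 0.004
grip_force: 2.0
```

>>> step_arm:
  commands:
    - {"fingers": 1, "dx": 0.001, "dy": 0.0002, "dz": 0, "roll": -1}
    - {"fingers": 1, "dx": 0.0019, "dy": 0.0004, "dz": 0, "roll": -2}
    - {"fingers": 1, "dx": 0.0029, "dy": 0.0007, "dz": 0, "roll": -3}

```text
time: 15.38
tool_pos: [0.6176, -0.2519, 0.2169]
tcp_rot: [2.298, 2.142, 0.001]
wrist_force: [2.0, -3.8, 1.0]
width: -0.004
grip_force: 2.0
```

```bash
python3 ang.py; python3 arc.py -6 -4 
```

```text
74 [ 0.64  -0.218  0.218] 90.7
102 [ 0.566 -0.156  0.218] 179.1
73 [ 0.563 -0.306  0.218] 178.1
at [ 0.6175 -0.2517  0.2169] xang 86.0 d [-0.0325 -0.0744 -0.0152] roll 111.5 F [ 2.9 -5.   1.1] t 15.43 q6 -0.36
-6.0 [-0.0019 -0.0001 -0.0151] 2.0
-4.0 [-0.      0.0006 -0.0151] 0.0
```

>>> step_arm:
  commands:
    - {"fingers": 1, "dx": 0.001, "dy": 0.0003, "dz": 0, "roll": -1}
    - {"fingers": 1, "dx": 0.0019, "dy": 0.0006, "dz": 0, "roll": -2}
    - {"fingers": 1, "dx": 0.0029, "dy": 0.0009, "dz": 0, "roll": -3}
    - {"fingers": 1, "dx": 0.0039, "dy": 0.0011, "dz": 0, "roll": -4}

```text
time: 15.92
tool_pos: [0.6185, -0.2503, 0.2169]
tcp_rot: [2.22, 2.219, -0.004]
wrist_force: [2.3, -9.4, 0.4]
width: -0.001
grip_force: 5.2
```

>>> step_arm:
  commands:
    - {"fingers": 1, "dx": 0.001, "dy": 0.0002, "dz": 0, "roll": -1}
    - {"fingers": 1, "dx": 0.0019, "dy": 0.0004, "dz": 0, "roll": -2}
    - {"fingers": 1, "dx": 0.0029, "dy": 0.0007, "dz": 0, "roll": -3}

```text
time: 16.3
tool_pos: [0.6191, -0.2499, 0.217]
tcp_rot: [2.16, 2.274, -0.009]
wrist_force: [1.6, -16.8, -0.6]
width: -0.001
grip_force: 8.3
```

```bash
python3 ang.py; python3 arc.py 2 4 
```

```text
76 [ 0.639 -0.216  0.217] 92.3
108 [ 0.564 -0.156  0.218] -178.0
91 [ 0.563 -0.306  0.217] -177.8
at [ 0.6191 -0.2499  0.217 ] xang 93.0 d [-0.0251 -0.0796 -0.0148] roll 118.5 F [  1.3 -16.   -1.1] t 16.35 q6 -0.47
2.0 [ 0.0037  0.0011 -0.015 ] 1.0
4.0 [ 0.0056  0.0018 -0.015 ] -1.0
```

The stop is found at stud ≈182°, with 16 N measured. I'll ease back to about 10 N and hold.

>>> step_arm:
  commands:
    - {"fingers": 1, "dx": -0.0022, "dy": 0, "dz": 0, "roll": 0}
    - {"fingers": 1, "dx": -0.0022, "dy": 0, "dz": 0, "roll": 0}
    - {"fingers": 1, "dx": -0.0022, "dy": 0, "dz": 0, "roll": 0}
    - {"fingers": 1, "dx": -0.0022, "dy": 0, "dz": 0, "roll": 0}
    - {"fingers": 1, "dx": -0.0022, "dy": 0, "dz": 0, "roll": 0}

```text
time: 16.98
tool_pos: [0.6191, -0.25, 0.2169]
tcp_rot: [2.162, 2.276, -0.005]
wrist_force: [1.0, -9.5, 0.1]
width: -0.005
grip_force: 5.0
```

>>> step_arm:
  commands:
    - {"fingers": 1, "dx": 0, "dy": 0, "dz": 0, "roll": 0}
    - {"fingers": 1, "dx": 0, "dy": 0, "dz": 0, "roll": 0}
    - {"fingers": 1, "dx": 0, "dy": 0, "dz": 0, "roll": 0}
    - {"fingers": 1, "dx": 0, "dy": 0, "dz": 0, "roll": 0}

```text
time: 17.48
tool_pos: [0.6191, -0.25, 0.2169]
tcp_rot: [2.162, 2.276, -0.005]
wrist_force: [1.4, -10.1, -0.6]
width: -0.001
grip_force: 5.0
```

>>> step_arm:
  commands:
    - {"fingers": 1, "dx": -0.008, "dy": 0, "dz": 0, "roll": 0}
    - {"fingers": 1, "dx": -0.014, "dy": 0, "dz": 0, "roll": 0}
    - {"fingers": 1, "dx": -0.014, "dy": 0, "dz": -0.06, "roll": 0}
    - {"fingers": 1, "dx": -0.014, "dy": 0, "dz": -0.12, "roll": 0}
    - {"fingers": 1, "dx": 0.04, "dy": -0.02, "dz": -0.12, "roll": -4}
    - {"fingers": 1, "dx": 0.1, "dy": -0.035, "dz": -0.12, "roll": -8}
    - {"fingers": 1, "dx": 0.16, "dy": -0.05, "dz": -0.12, "roll": -12}
    - {"fingers": 1, "dx": 0.2, "dy": -0.06, "dz": -0.12, "roll": -12}

```text
time: 18.48
tool_pos: [0.5477, -0.048, 0.3366]
tcp_rot: [-1.91, -2.491, -0.001]
wrist_force: [-0.4, -0.1, 0.2]
width: 0.002
grip_force: 0.0
```

```bash
python3 - <<'E'
from h import *
im,d,w=cloud("scene"); s=read_state(); t=s["tool_pos"]; print(t,s["wrist_force"],s["time"])
k0=(abs(w[...,0]-t[0])<.07)&(abs(w[...,1]-t[1])<.07)
for z in np.arange(t[2]-.02,t[2]+.1,.008):
    k=k0&(abs(w[...,2]-z)<.004)
    if k.sum()>2: print(round(z-t[2],3),k.sum(),np.median(w[k],0).round(3),im[k].mean().round())
c=calibration("scene");K=np.array(c["intrinsics"]);T=np.array(c["world_to_cam"]);q=T[:3,:3]@t+T[:3,3]; u=np.array([K[0,0]*q[0]/-q[2]+K[0,2],-K[1,1]*q[1]/-q[2]+K[1,2]]).astype(int);print(u)
v=im.copy();v[u[1],u[0]]=(0,0,255); cv2.imwrite("pics/p5.png",cv2.resize(v[max(u[1]-70,0):u[1]+30,u[0]-50:u[0]+50],(600,600),interpolation=0))
E
python3 ang.py
```

```text
[ 0.54654948 -0.04394598  0.33689344] [-2.53635664  2.98322499  0.30736605] 18.525
0.028 15 [ 0.556 -0.054  0.366] 92.0
0.036 29 [ 0.559 -0.05   0.373] 65.0
0.044 38 [ 0.559 -0.051  0.382] 63.0
0.052 29 [ 0.559 -0.052  0.389] 57.0
0.06 10 [ 0.556 -0.058  0.397] 54.0
0.068 23 [ 0.549 -0.06   0.407] 43.0
0.076 54 [ 0.563 -0.055  0.412] 40.0
0.084 31 [ 0.568 -0.053  0.422] 40.0
0.092 74 [ 0.564 -0.053  0.429] 40.0
0.1 61 [ 0.565 -0.061  0.437] 39.0
[182 152]
117 [ 0.565 -0.305  0.217] -178.7
38 [ 0.53  -0.157  0.217] -176.9
```

View pics/p5.png

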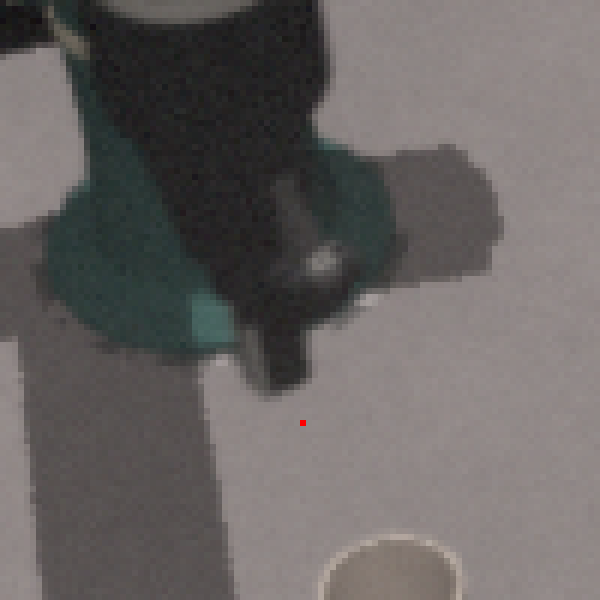

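The picture shows the shut fingertips ending visibly short of (above) the red TCP projection at (302,422). That confirms a tip offset of about 25 mm. I'll go above the rack with the gripper open and measure the fingers there at rest.

```bash
python3 -c "
from h import *
delta(.549,.142,.30,105)"
```

```text
at [ 0.5476 -0.0467  0.337 ] xang 105.2 d [0.1816 0.0508 0.0375] roll 0.2 F [0.  0.1 0.1] t 18.57 q6 -0.4
```

>>> step_arm:
  commands:
    - {"fingers": -1, "dx": 0.06, "dy": 0.017, "dz": 0.01, "roll": 0.2}
    - {"fingers": -1, "dx": 0.12, "dy": 0.034, "dz": 0.02, "roll": 0.2}
    - {"fingers": -1, "dx": 0.17, "dy": 0.048, "dz": 0.03, "roll": 0.2}
    - {"fingers": -1, "dx": 0.1816, "dy": 0.0508, "dz": 0.0375, "roll": 0.2}
    - {"fingers": -1, "dx": 0.1816, "dy": 0.0508, "dz": 0.0375, "roll": 0.2}
    - {"fingers": -1, "dx": 0.1816, "dy": 0.0508, "dz": 0.0375, "roll": 0.2}

```text
time: 19.32
tool_pos: [0.552, 0.1362, 0.2995]
tcp_rot: [1.92, 2.486, -0.001]
wrist_force: [0.5, -0.8, 0.9]
width: 1.0
grip_force: 0.0
```

```bash
cat > tip.py <<'E'
from h import *
im,d,w=cloud("scene"); s=read_state(); t=s["tool_pos"]; R=Ro.from_rotvec(s["tcp_rot"]).as_matrix(); print(t,s["tcp_rot"],s["width"],s["time"])
L=(w-t)@R
k0=(abs(L[...,0])<.06)&(abs(L[...,1])<.075)
for z in np.arange(.016,-.09,-.008):
    k=k0&(abs(L[...,2]-z)<.004); p=L[k]
    for sg in(-1,1):
        q=p[p[:,1]*sg>0]
        if len(q)>2: print(round(z,3),len(q),"x",np.percentile(q[:,0],[5,95]).round(3),"y",np.percentile(q[:,1],[5,95]).round(3))
cv2.imwrite("pics/p6.png",cv2.resize(im[80:230,180:330],(600,600)))
E
python3 tip.py
python3 - <<'E'
from h import *
im,d,w=cloud("top")
m=(abs(w[...,0]-.5645)<.15)&(abs(w[...,1]+.23)<.15)&(w[...,2]>.1)
W=w
# stud line: points at z .15-.182 on -x side r 40..95
dx=W[...,0]-.5645; dy=W[...,1]+.2305; k=m&(W[...,2]>.16)&(W[...,2]<.185)&(dx<-.045)&(abs(dy)<.02)
p=W[k]; print(len(p),p.mean(0)); 
print(np.polyfit(p[:,0],p[:,1],1), p[:,0].min())
for a,b in((-.095,-.084),(-.084,-.07),(-.07,-.06),(-.06,-.045)):
    q=p[(p[:,0]-.5645>a)&(p[:,0]-.5645<b)]; print(a,len(q),q.mean(0).round(4) if len(q) else 0,q[:,2].max() if len(q) else 0)
k=(abs(W[...,2]-.2175)<.006)&m
n,l,s,c=cv2.connectedComponentsWithStats(k.astype(np.uint8))
for i in range(1,n):
    if s[i,4]>25:
        p=W[l==i]; r=cv2.minAreaRect((p[:,:2]*1000).astype(np.float32)); e,v=np.linalg.eigh(np.cov(p[:,:2].T)); print(s[i,4],np.round(r[0],1),np.round(r[1],1),round(r[2],1),np.degrees(np.arctan2(v[1,1],v[0,1])).round(1))
k=m&(W[...,2]>.245)&(W[...,2]<.27); print("peg",k.sum(),W[k].mean(0).round(4))
E
```

```text
[0.55213972 0.13613836 0.29982076] [ 1.92021648e+00  2.48567513e+00 -1.18820525e-05] 0.9993139021912694 19.375
-0.04 17 x [-0.011  0.008] y [-0.045 -0.041]
-0.04 6 x [-0.011  0.002] y [0.049 0.05 ]
-0.048 23 x [-0.012  0.008] y [-0.048 -0.042]
-0.048 23 x [-0.012  0.004] y [0.045 0.057]
-0.056 28 x [-0.012  0.007] y [-0.047 -0.041]
-0.056 26 x [-0.012  0.006] y [0.045 0.057]
-0.064 23 x [-0.012  0.009] y [-0.055 -0.042]
-0.064 26 x [-0.011  0.003] y [0.046 0.057]
-0.072 31 x [-0.012  0.009] y [-0.047 -0.042]
-0.072 16 x [-0.013 -0.005] y [0.046 0.057]
-0.08 20 x [-0.013  0.003] y [-0.056 -0.042]
-0.08 11 x [-0.014 -0.008] y [0.043 0.056]
-0.088 33 x [-0.014  0.005] y [-0.069 -0.046]
-0.088 58 x [-0.014  0.007] y [0.043 0.074]
58 [ 0.49762226 -0.23156609  0.17504443]
[ 0.01257374 -0.23782306] 0.475016115441904
-0.095 9 [ 0.4768 -0.232   0.1751] 0.17852966689945712
-0.084 11 [ 0.4868 -0.2323  0.172 ] 0.17638931572695823
-0.07 18 [ 0.4992 -0.2307  0.1776] 0.1815388767847042
-0.06 20 [ 0.5115 -0.2318  0.1744] 0.1792068697152589
103 [ 639.1 -230.3] [ 8.6 99.6] 0.5 90.8
114 [ 567.6 -306.1] [98.2  9.8] 1.6 -178.8
107 [ 563.8 -156.1] [98.7  9.8] 0.7 -178.9
peg 25 [ 0.6188 -0.2286  0.2579]
```

```bash
python3 -c "
from h import *
delta(.5495,.1405,.0965,105)"
```

```text
at [0.5522 0.1362 0.2999] xang 104.6 d [ 0.0049 -0.0016  0.2034] roll -0.4 F [-0.3  0.4  0.5] t 19.43 q6 -0.06
```

>>> step_arm:
  commands:
    - {"fingers": -1, "dx": 0.005, "dy": -0.0016, "dz": 0, "roll": -0.4}
    - {"fingers": -1, "dx": 0.005, "dy": -0.0016, "dz": 0.05, "roll": -0.4}
    - {"fingers": -1, "dx": 0.005, "dy": -0.0016, "dz": 0.1, "roll": -0.4}
    - {"fingers": -1, "dx": 0.005, "dy": -0.0016, "dz": 0.15, "roll": -0.4}
    - {"fingers": -1, "dx": 0.005, "dy": -0.0016, "dz": 0.18, "roll": -0.4}
    - {"fingers": -1, "dx": 0.005, "dy": -0.0016, "dz": 0.2035, "roll": -0.4}
    - {"fingers": -1, "dx": 0.005, "dy": -0.0016, "dz": 0.2035, "roll": -0.4}

```text
time: 20.3
tool_pos: [0.5469, 0.1414, 0.0938]
tcp_rot: [-1.908, -2.492, 0.006]
wrist_force: [-0.2, -0.4, 0.4]
width: 0.999
grip_force: 0.0
```

>>> step_arm:
  commands:
    - {"fingers": 1, "dx": 0, "dy": 0, "dz": 0, "roll": 0}
    - {"fingers": 1, "dx": 0, "dy": 0, "dz": 0, "roll": 0}
    - {"fingers": 1, "dx": 0, "dy": 0, "dz": 0, "roll": 0}
    - {"fingers": 1, "dx": 0, "dy": 0, "dz": 0, "roll": 0}
    - {"fingers": 1, "dx": 0, "dy": 0, "dz": 0, "roll": 0}
    - {"fingers": 1, "dx": 0, "dy": 0, "dz": 0, "roll": 0}
  squeeze: 25

```text
time: 21.05
tool_pos: [0.5493, 0.1422, 0.0965]
tcp_rot: [1.909, 2.494, 0.001]
wrist_force: [-1.4, 0.2, 3.6]
width: 0.089
grip_force: 27.2
```

Gripped (7.6 mm). I'll lift gently.

>>> step_arm:
  commands:
    - {"fingers": 1, "dx": 0, "dy": 0, "dz": -0.01, "roll": 0}
    - {"fingers": 1, "dx": 0, "dy": 0, "dz": -0.03, "roll": 0}
    - {"fingers": 1, "dx": 0, "dy": 0, "dz": -0.06, "roll": 0}
    - {"fingers": 1, "dx": 0, "dy": 0, "dz": -0.1, "roll": 0}
    - {"fingers": 1, "dx": 0, "dy": 0, "dz": -0.14, "roll": 0}
    - {"fingers": 1, "dx": 0, "dy": 0, "dz": -0.15, "roll": 0}
    - {"fingers": 1, "dx": 0, "dy": 0, "dz": -0.15, "roll": 0}

```text
time: 21.92
tool_pos: [0.5492, 0.1422, 0.2468]
tcp_rot: [1.909, 2.494, 0.002]
wrist_force: [0.2, -0.6, -0.9]
width: 0.083
grip_force: 26.5
```

```bash
cat > pal.py <<'E'
from h import *
s=read_state(); t=s["tool_pos"]; R=Ro.from_rotvec(s["tcp_rot"]).as_matrix()
print("tcp",t.round(4),"xang",np.degrees(np.arctan2(R[1,0],R[0,0])).round(1),"F",s["wrist_force"].round(1),"w",s["width"].round(3),"t",s["time"])
for n in("scene","top"):
    im,d,w=cloud(n); L=(w-t)@R
    k=(abs(L[...,0])<.07)&(abs(L[...,1])<.015)&(L[...,2]>-.06)&(L[...,2]<.12)&(im.min(2)>85)
    nn,l,st,c=cv2.connectedComponentsWithStats(k.astype(np.uint8)); i=1+np.argmax(st[1:,4]) if nn>1 else 0
    if not i: print(n,"none"); continue
    p=L[l==i]; print(n,len(p),"x",np.percentile(p[:,0],[1,99]).round(4),"y med",np.median(p[:,1]).round(4),"z(down)",np.percentile(p[:,2],[1,99]).round(4))
    if n=="scene":
        # plane fit & outline
        A=np.c_[p[:,0],p[:,2],np.ones(len(p))]; print("face plane y= a x + b z + c",np.linalg.lstsq(A,p[:,1],rcond=None)[0].round(4))
        T=np.array([p[:,0],p[:,2]]).T*1000; print("rect",[np.round(a,1) for a in cv2.minAreaRect(T.astype(np.float32))])
        np.savez("pics/pal.npz",im=im,w=w,t=t,R=R)
        u=np.argwhere(l==i); a,b=u.min(0)-8,u.max(0)+8; cv2.imwrite("pics/pal.png",cv2.resize(im[a[0]:b[0],a[1]:b[1]],None,fx=6,fy=6,interpolation=cv2.INTER_CUBIC)); print("crop",a,b)
E
python3 pal.py
```

```text
Traceback (most recent call last):
  File "pal.py", line 3, in <module>
    print("tcp",t.round(4),"xang",np.degrees(np.arctan2(R[1,0],R[0,0])).round(1),"F",s["wrist_force"].round(1),"w",s["width"].round(3),"t",s["time"])
                                                                                                                   ^^^^^^^^^^^^^^^^
AttributeError: 'float' object has no attribute 'round'
```

```bash
sed -i 's/s\["width"\].round(3)/round(s["width"],3)/' pal.py; python3 pal.py
```

```text
tcp [0.5492 0.1422 0.2468] xang 105.1 F [ 0.2 -0.6 -0.9] w 0.083 t 21.925
scene 1173 x [-0.054   0.0455] y med 0.0041 z(down) [-0.0552  0.084 ]
face plane y= a x + b z + c [0.0123 0.0072 0.0038]
rect [array([-3.8, 14.9]), array([145.5, 101.7]), np.float64(89.7)]
crop [134 233] [200 283]
top 2 x [0.0495 0.0497] y med -0.0045 z(down) [0.0217 0.0546]
```

View pics/pal.png

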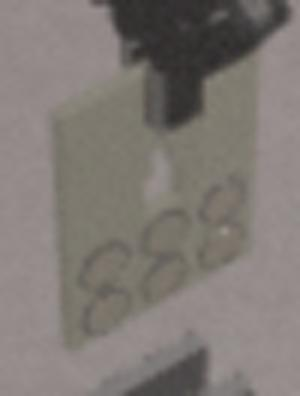

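The picture shows the palette held upright with the keyhole clear at about (157,175), directly below the finger. Next I'll measure the keyhole and the stud in the same camera.

```bash
cat > key.py <<'E'
from h import *
def key(name="scene",off=0.004):
    s=read_state(); t=s["tool_pos"]; R=Ro.from_rotvec(s["tcp_rot"]).as_matrix()
    im,d,w=cloud(name); c=calibration(name);K=np.array(c["intrinsics"]);T=np.array(c["world_to_cam"])
    C=-T[:3,:3].T@T[:3,3]; v,u=np.mgrid[:384,:512]
    r=np.stack([(u-K[0,2])/K[0,0],-(v-K[1,2])/K[1,1],-np.ones(u.shape)],-1)@T[:3,:3]
    n=R[:,1]; lam=((t+off*n-C)@n)/(r@n); P=C+lam[...,None]*r; L=(P-t)@R   # ray hit with camera-side face
    beyond=np.linalg.norm(w-C,axis=-1)>np.linalg.norm(P-C,axis=-1)+.02
    k=beyond&(abs(L[...,0])<.03)&(L[...,2]>-.012)&(L[...,2]<.04); q=L[k]
    print("hole px",len(q),"x mean",q[:,0].mean().round(4),"x",np.percentile(q[:,0],[2,98]).round(4),"z",np.percentile(q[:,2],[2,98]).round(4))
    return im,w
if __name__=="__main__":
    im,w=key()
    for n,W in(("scene",w),("top",cloud("top")[2])):
        dx=W[...,0]-.5645; dy=W[...,1]+.231
        for a,b in((-.093,-.084),(-.07,-.06),(-.06,-.045)):
            k=(dx>a)&(dx<b)&(abs(dy)<.02)&(W[...,2]>.155)&(W[...,2]<.19); p=W[k]; print(n,a,len(p),p.mean(0).round(4),p[:,1].min().round(4),p[:,1].max().round(4),"zmax",p[:,2].max().round(4)) if len(p) else 0
        k=(np.hypot(dx,dy)<.036)&(abs(W[...,2]-.182)<.005); 
        k=(abs(W[...,2]-.2175)<.005)&(abs(dx)<.12)&(abs(dy)<.12); nn,l,st,c=cv2.connectedComponentsWithStats(k.astype(np.uint8))
        for i in range(1,nn):
            if st[i,4]>25:
                p=W[l==i]; r=cv2.minAreaRect((p[:,:2]*1000).astype(np.float32)); e,v=np.linalg.eigh(np.cov(p[:,:2].T)); print(n,st[i,4],np.round(r[0],1),np.round(r[1],1),np.degrees(np.arctan2(v[1,1],v[0,1])).round(1))
E
python3 key.py
```

```text
hole px 23 x mean -0.006 x [-0.0112 -0.0017] z [-0.0084  0.0155]
scene -0.093 10 [ 0.4788 -0.2353  0.174 ] -0.2423 -0.2293 zmax 0.1775
scene -0.07 24 [ 0.5005 -0.2346  0.1752] -0.2451 -0.2257 zmax 0.1801
scene -0.06 36 [ 0.5096 -0.2362  0.1735] -0.2449 -0.2275 zmax 0.1796
scene 117 [ 564.6 -159.5] [103.7   8. ] -178.7
scene 145 [ 567.8 -309.3] [100.5   8.9] -178.8
scene 207 [ 641.2 -232.7] [10.7 99. ] 91.2
top -0.093 10 [ 0.4766 -0.2325  0.1743] -0.2396 -0.2262 zmax 0.1779
top -0.07 18 [ 0.4993 -0.231   0.1766] -0.2394 -0.2237 zmax 0.1835
top -0.06 20 [ 0.5116 -0.2319  0.1738] -0.2377 -0.2269 zmax 0.1775
top 97 [ 639.8 -230.2] [ 8.7 99.7] 90.3
top 114 [ 567.6 -306. ] [98.1 10.1] -178.5
top 107 [ 563.5 -156.4] [98.2  9.2] -179.2
```

```bash
python3 -c "
from h import *
delta(.445,-.2324,.2468,91.2)"
```

```text
at [0.5476 0.1418 0.2436] xang 105.1 d [-0.3345 -0.1967 -0.0025] roll 13.9 F [-0.1  0.4 -1.4] t 22.12 q6 -0.05
```

>>> step_arm:
  commands:
    - {"fingers": 1, "dx": -0.03, "dy": -0.018, "dz": 0, "roll": 1}
    - {"fingers": 1, "dx": -0.075, "dy": -0.044, "dz": 0, "roll": 3}
    - {"fingers": 1, "dx": -0.12, "dy": -0.07, "dz": 0, "roll": 5}
    - {"fingers": 1, "dx": -0.17, "dy": -0.1, "dz": 0, "roll": 7}
    - {"fingers": 1, "dx": -0.22, "dy": -0.13, "dz": 0, "roll": 9}
    - {"fingers": 1, "dx": -0.27, "dy": -0.159, "dz": 0, "roll": 11}
    - {"fingers": 1, "dx": -0.31, "dy": -0.182, "dz": 0, "roll": 13}
    - {"fingers": 1, "dx": -0.3345, "dy": -0.1967, "dz": 0, "roll": 13.9}

```text
time: 23.12
tool_pos: [0.4447, -0.2339, 0.2443]
tcp_rot: [-2.199, -2.24, 0.001]
wrist_force: [0.0, 0.1, -1.5]
width: 0.09
grip_force: 26.5
```

>>> step_arm:
  commands:
    - {"fingers": 1, "dx": 0, "dy": 0, "dz": 0.03, "roll": 0}
    - {"fingers": 1, "dx": 0, "dy": 0, "dz": 0.055, "roll": 0}
    - {"fingers": 1, "dx": 0, "dy": 0, "dz": 0.062, "roll": 0}
    - {"fingers": 1, "dx": 0, "dy": 0, "dz": 0.062, "roll": 0}

```text
time: 23.62
tool_pos: [0.4457, -0.2318, 0.183]
tcp_rot: [-2.196, -2.244, 0.001]
wrist_force: [0.5, 0.1, -2.2]
width: 0.088
grip_force: 26.5
```

```bash
python3 pal.py; python3 key.py; python3 -c "
from h import *
delta(.445,-.2324,.1845,91.2)"
```

```text
tcp [ 0.4457 -0.2318  0.183 ] xang 91.2 F [ 0.5  0.1 -2.2] w 0.088 t 23.625
scene 1367 x [-0.0527  0.0463] y med 0.0046 z(down) [-0.0549  0.0842]
face plane y= a x + b z + c [-0.0022  0.0083  0.0043]
rect [array([-3.3, 14.7]), array([100.5, 144.1]), np.float64(0.2)]
crop [162  74] [225 144]
top 39 x [0.0085 0.0488] y med -0.0002 z(down) [-0.0595  0.0682]
hole px 46 x mean -0.0027 x [-0.0117  0.0059] z [-0.0076  0.0179]
scene -0.093 8 [ 0.4784 -0.2353  0.1734] -0.2416 -0.2296 zmax 0.1776
scene -0.07 25 [ 0.5008 -0.2339  0.1753] -0.245 -0.2258 zmax 0.18
scene -0.06 35 [ 0.5098 -0.2363  0.1732] -0.245 -0.2276 zmax 0.1782
scene 115 [ 456.7 -235.5] [99.5 18.1] 90.5
scene 118 [ 564.6 -159.4] [102.5   8. ] -178.7
scene 147 [ 566.4 -309.3] [103.5   8.9] -178.8
scene 209 [ 640.6 -232.4] [12.2 99. ] 91.2
top -0.093 9 [ 0.4764 -0.2314  0.1759] -0.2383 -0.2258 zmax 0.1812
top -0.07 17 [ 0.4993 -0.2308  0.1766] -0.2391 -0.2238 zmax 0.182
top -0.06 20 [ 0.5116 -0.2319  0.1738] -0.2373 -0.2272 zmax 0.1793
top 101 [ 640.  -229.3] [ 7.3 98.7] 90.4
top 87 [ 574.6 -305.7] [83.1 10.4] -178.8
top 105 [ 563.4 -156.2] [98.3  8.8] -179.3
at [ 0.4472 -0.2325  0.1851] xang 91.2 d [ 0.0001 -0.0022  0.0006] roll 0.0 F [ 0.5  0.1 -0.7] t 23.82 q6 -0.55
```

>>> step_arm:
  commands:
    - {"fingers": 1, "dx": -0.0004, "dy": 0.007, "dz": 0.0005, "roll": 0}
    - {"fingers": 1, "dx": -0.0004, "dy": 0.014, "dz": 0.0005, "roll": 0}
    - {"fingers": 1, "dx": -0.0004, "dy": 0.019, "dz": 0.0005, "roll": 0}
    - {"fingers": 1, "dx": -0.0004, "dy": 0.023, "dz": 0.0005, "roll": 0}
    - {"fingers": 1, "dx": -0.0004, "dy": 0.026, "dz": 0.0005, "roll": 0}

```text
time: 24.45
tool_pos: [0.4726, -0.2319, 0.1833]
tcp_rot: [-2.197, -2.245, 0.0]
wrist_force: [0.9, -0.8, -0.9]
width: 0.091
grip_force: 26.5
```

>>> step_arm:
  commands:
    - {"fingers": 1, "dx": 0, "dy": 0.004, "dz": 0, "roll": 0}
    - {"fingers": 1, "dx": 0, "dy": 0.008, "dz": 0, "roll": 0}

```text
time: 24.7
tool_pos: [0.4805, -0.2318, 0.1834]
tcp_rot: [-2.198, -2.245, 0.0]
wrist_force: [-0.0, -0.0, -1.1]
width: 0.086
grip_force: 26.5
```

```bash
python3 pal.py; python3 ang.py; python3 -c "
from h import *
delta(.4878,-.2327,.1845,91.2)"
```

```text
tcp [ 0.4805 -0.2318  0.1834] xang 91.2 F [-0.  -0.  -1.1] w 0.086 t 24.7
scene 1224 x [-0.0523  0.0464] y med 0.0043 z(down) [-0.0555  0.0776]
face plane y= a x + b z + c [-0.0008  0.0094  0.0042]
rect [array([-3.2, 15.2]), array([144.1,  99.9]), np.float64(90.0)]
crop [171  76] [233 146]
top 33 x [0.0158 0.0491] y med -0.0006 z(down) [-0.0582 -0.05  ]
102 [ 0.64  -0.23   0.218] 90.5
45 [ 0.597 -0.305  0.217] -179.2
108 [ 0.564 -0.156  0.218] -178.9
at [ 0.4804 -0.2318  0.1834] xang 91.2 d [-0.001   0.0073 -0.0011] roll 0.0 F [-0.4  0.2 -0.9] t 24.85 q6 -0.52
```

No contact, so the head is passing through the opening. I'll advance to mid-neck, then lower.

>>> step_arm:
  commands:
    - {"fingers": 1, "dx": -0.0007, "dy": 0.004, "dz": 0, "roll": 0}
    - {"fingers": 1, "dx": -0.0007, "dy": 0.0072, "dz": 0, "roll": 0}
    - {"fingers": 1, "dx": -0.0007, "dy": 0.0072, "dz": 0, "roll": 0}

```text
time: 25.22
tool_pos: [0.4878, -0.2324, 0.1834]
tcp_rot: [2.197, 2.245, 0.0]
wrist_force: [-0.1, -0.7, -0.6]
width: 0.087
grip_force: 26.5
```

>>> step_arm:
  commands:
    - {"fingers": 1, "dx": 0, "dy": 0, "dz": 0.004, "roll": 0}
    - {"fingers": 1, "dx": 0, "dy": 0, "dz": 0.008, "roll": 0}
    - {"fingers": 1, "dx": 0, "dy": 0, "dz": 0.012, "roll": 0}

```text
time: 25.6
tool_pos: [0.4873, -0.2323, 0.1709]
tcp_rot: [-2.197, -2.245, 0.0]
wrist_force: [0.3, -0.2, -1.5]
width: 0.091
grip_force: 26.5
```

```bash
python3 pal.py; python3 ang.py
```

```text
tcp [ 0.4873 -0.2323  0.1709] xang 91.2 F [ 0.3 -0.2 -1.5] w 0.091 t 25.6
scene 1050 x [-0.0525  0.0465] y med 0.0044 z(down) [-0.0558  0.0722]
face plane y= a x + b z + c [-0.0018  0.0112  0.0044]
rect [array([-3. , 11.6]), array([100.4, 137.4]), np.float64(0.3)]
crop [176  77] [234 147]
top 35 x [0.0151 0.0498] y med -0.0013 z(down) [-0.059  -0.0484]
101 [ 0.64  -0.23   0.218] 90.5
27 [ 0.603 -0.305  0.217] 178.8
110 [ 0.563 -0.156  0.218] -179.2
```

>>> step_arm:
  commands:
    - {"fingers": 1, "dx": 0, "dy": 0, "dz": 0.003, "roll": 0}
    - {"fingers": 1, "dx": 0, "dy": 0, "dz": 0.006, "roll": 0}

```text
time: 26.0
tool_pos: [0.4876, -0.2324, 0.1653]
tcp_rot: [2.197, 2.245, 0.0]
wrist_force: [0.7, 0.0, -1.7]
width: 0.091
grip_force: 26.5
```

>>> step_arm:
  commands:
    - {"fingers": 1, "dx": 0, "dy": 0, "dz": 0.001, "roll": 0}
    - {"fingers": 1, "dx": 0, "dy": 0, "dz": 0.002, "roll": 0}

```text
time: 26.25
tool_pos: [0.4875, -0.2324, 0.1634]
tcp_rot: [2.198, 2.245, 0.0]
wrist_force: [-0.3, 0.2, 1.2]
width: 0.089
grip_force: 26.9
```

>>> step_arm:
  commands:
    - {"fingers": 1, "dx": 0, "dy": 0, "dz": 0.001, "roll": 0}
    - {"fingers": 1, "dx": 0, "dy": 0, "dz": 0.001, "roll": 0}

```text
time: 26.5
tool_pos: [0.4876, -0.2324, 0.1632]
tcp_rot: [2.197, 2.245, 0.0]
wrist_force: [-2.0, -0.1, 4.6]
width: 0.09
grip_force: 27.4
```

Contact came exactly at the predicted home height. I'll hold, then release with a small opening and withdraw upwards.

>>> step_arm:
  commands:
    - {"fingers": 1, "dx": 0, "dy": 0, "dz": -0.0005, "roll": 0}
    - {"fingers": 1, "dx": 0, "dy": 0, "dz": -0.0005, "roll": 0}
    - {"fingers": 0.8, "dx": 0, "dy": 0, "dz": -0.0005, "roll": 0}
    - {"fingers": 0.6, "dx": 0, "dy": 0, "dz": -0.0005, "roll": 0}
    - {"fingers": 0.4, "dx": 0, "dy": 0, "dz": -0.0005, "roll": 0}
    - {"fingers": 0.4, "dx": 0, "dy": 0, "dz": -0.0005, "roll": 0}
    - {"fingers": 0.4, "dx": 0, "dy": 0, "dz": -0.0005, "roll": 0}

```text
time: 27.38
tool_pos: [0.4875, -0.2324, 0.1628]
tcp_rot: [2.198, 2.245, 0.0]
wrist_force: [-0.4, -0.3, -0.6]
width: 0.3
grip_force: 0.0
```

```bash
python3 pal.py; python3 tip.py | head -12
```

```text
tcp [ 0.4875 -0.2324  0.1628] xang 91.2 F [-0.4 -0.3 -0.6] w 0.3 t 27.375
scene 493 x [0.005  0.0466] y med 0.0044 z(down) [-0.0557  0.0673]
face plane y= a x + b z + c [-0.0001  0.0151  0.0043]
rect [array([23.1,  8.6]), array([ 47.3, 130.4]), np.float64(0.3)]
crop [178 105] [228 147]
top 35 x [0.0159 0.0492] y med -0.0013 z(down) [-0.0586 -0.0397]
[ 0.487543   -0.23238099  0.16288339] [2.19746693e+00 2.24512141e+00 2.25535523e-05] 0.30488773011920234 27.525
0.016 76 x [-0.049  0.042] y [0.002 0.007]
0.008 62 x [-0.049  0.039] y [0.002 0.007]
0.0 74 x [-0.05   0.043] y [0.003 0.01 ]
-0.008 110 x [-0.048  0.042] y [0.002 0.031]
-0.016 332 x [-0.038  0.032] y [0.004 0.072]
-0.024 89 x [-0.049  0.041] y [0.002 0.066]
-0.032 81 x [-0.048  0.043] y [0.003 0.025]
-0.04 91 x [-0.048  0.042] y [0.002 0.026]
-0.048 3 x [0.009 0.023] y [-0.013 -0.005]
-0.048 82 x [-0.05   0.043] y [0.003 0.027]
-0.056 28 x [-0.05   0.043] y [-0.004 -0.   ]
```

>>> step_arm:
  commands:
    - {"fingers": 0.4, "dx": 0, "dy": 0, "dz": -0.015, "roll": 0}
    - {"fingers": 0.4, "dx": 0, "dy": 0, "dz": -0.035, "roll": 0}
    - {"fingers": 0.4, "dx": 0, "dy": 0, "dz": -0.06, "roll": 0}
    - {"fingers": 0.4, "dx": 0, "dy": 0, "dz": -0.1, "roll": 0}
    - {"fingers": 0.4, "dx": 0, "dy": 0, "dz": -0.15, "roll": 0}
    - {"fingers": 0.4, "dx": 0.05, "dy": -0.02, "dz": -0.17, "roll": 0}
    - {"fingers": 0.4, "dx": 0.11, "dy": -0.02, "dz": -0.17, "roll": 0}
    - {"fingers": 0.4, "dx": 0.17, "dy": -0.02, "dz": -0.17, "roll": 0}

```text
time: 28.52
tool_pos: [0.464, -0.0616, 0.3351]
tcp_rot: [2.197, 2.241, 0.003]
wrist_force: [1.5, -0.2, -0.3]
width: 0.302
grip_force: 0.0
```

>>> step_arm:
  commands:
    - {"fingers": 0.4, "dx": 0.06, "dy": 0, "dz": 0, "roll": 0}
    - {"fingers": 0.4, "dx": 0.1, "dy": 0, "dz": 0, "roll": 0}
    - {"fingers": 0.4, "dx": 0.1, "dy": 0, "dz": 0, "roll": 0}
    - {"fingers": 0.4, "dx": 0.1, "dy": 0, "dz": 0, "roll": 0}

```text
time: 29.02
tool_pos: [0.4619, 0.0368, 0.3337]
tcp_rot: [2.196, 2.245, 0.001]
wrist_force: [-0.3, -0.0, 0.6]
width: 0.301
grip_force: 0.0
```

```bash
python3 - <<'E'
from h import *
print(read_state()["time"],read_state()["wrist_force"])
for n in("scene","top"):
    im,_,W=cloud(n); dx=W[...,0]-.5645; dy=W[...,1]+.231
    k=(W[...,2]>.195)&(W[...,2]<.24)&(abs(dx)<.12)&(abs(dy)<.12); nn,l,st,c=cv2.connectedComponentsWithStats(k.astype(np.uint8))
    for i in range(1,nn):
        if st[i,4]>25: p=W[l==i]; r=cv2.minAreaRect((p[:,:2]*1000).astype(np.float32)); print(n,st[i,4],np.round(r[0],1),np.round(r[1],1),"ztop",np.percentile(p[:,2],98).round(4))
    cv2.imwrite("pics/f_%s.png"%n,im)
a=cv2.imread("pics/f_scene.png")[170:290,60:180];b=cv2.imread("pics/f_top.png")[155:255,310:410]
cv2.imwrite("pics/fin.png",np.hstack([cv2.resize(a,(400,400)),cv2.resize(b,(400,400))]))
E
```

```text
29.025 [-0.33050787 -0.02321613  0.56024366]
scene 381 [ 489.2 -235.4] [12.5 99.5] ztop 0.2195
scene 139 [ 565.1 -159.4] [104.4   8. ] ztop 0.2206
scene 226 [ 568.8 -308.9] [101.6   9.2] ztop 0.22
scene 501 [ 633.4 -232.9] [27.7 99.5] ztop 0.2333
top 136 [ 639.2 -229.2] [  8.6 100.3] ztop 0.2222
top 175 [ 566.5 -306. ] [100.2  10.8] ztop 0.2221
top 143 [ 563.6 -156.1] [98.8 10. ] ztop 0.222
top 102 [ 487.6 -231.3] [ 7.5 98. ] ztop 0.2215
```

View pics/fin.png

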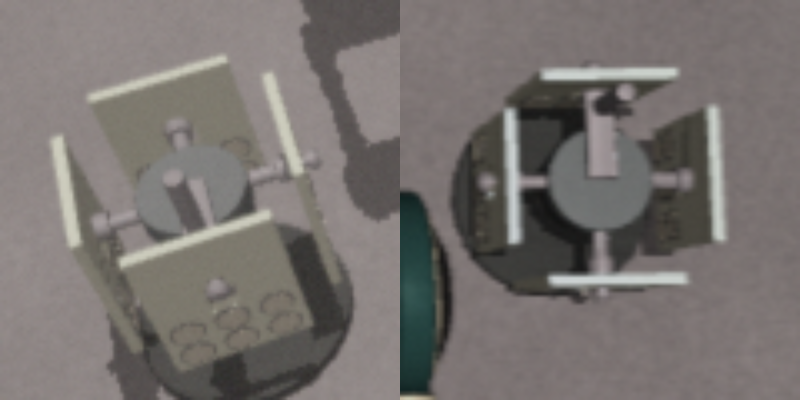

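The final view shows the fourth palette hanging on the front stud at about (618,280). Its top is level with the other three at 0.22 m and its mid-plane is 77 mm from the axis, and the arm is clear of everything.

```bash
python3 -c "
from workcell import *
print(finish_job())"
```

```text
the job is handed in; nothing more can be done
None
```

The carousel was pressed against its stop with about 10 N (16 N at most) and the palette now hangs fully home on the front stud, released, with the arm clear; I handed the job in at about 29 s, but no verdict was returned.

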